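# Clamp the fume-filter cover down evenly

### The arm

A 7-joint arm with a two-finger parallel gripper is mounted at the origin on the work surface. World frame = base frame: x ahead of the robot, y to its left, z up, the work surface at z = 0. Lengths are in mm, angles in rad, forces in N, time in s.
With the tool pointing down it reaches from about 400 to 900 mm from the base axis. Payload 5.6 kg.
Tool frame: the origin (TCP) lies at the very end of the fingers, on their centre line; the grasp point (between the pads) lies 19 mm behind it; z points along the fingers, y is the direction in which the jaws open and shut (so a half turn about z gives the same grasp; the last joint's range is limited). The gripper opens to 92 mm and grips with 3 to 60 N. Pads are 20 mm wide; open, the fingers measure 128 mm over their backs; the gripper's body (75 mm by 189 mm) begins 69 mm behind the grasp point.
Start: joints at [1.075, 0.468, -0.012, 1.603, 0.006, 1.071, -0.056], TCP at [284.327, -584.523, 214.592] pointing down, gripper open.
Joint ranges: [-2.53, 2.53], [-0.31, 2.02], [-1.57, 1.55], [0.28, 2.44], [-1.29, 4.43], [0.15, 1.84], [-2.92, 2.92]. Speed limits (rad/s): [2.57, 2.57, 3.14, 3.14, 3.14, 3.14, 3.14].

### API

Orientations are given as a unit quaternion [w, x, y, z].
In Python, from cell import robot, optics gives the robot as it stands. The module is installed in compiled form; this text tells all that it offers.
- The arm moves only by the tool arm_command, never from a script. Its argument "targets" is a list of rows, each an object of numbers: "tx", "ty", "tz": the shift along the tool's x, y, z in cm; "rx", "ry", "rz": the turn, a rotation vector about the tool's x, y, z in degrees; "hand": the opening in per cent of the stroke, from 0 (shut) to 100 (fully open). A call has 1 to 12 rows; each row shifts and turns the commanded pose from where the row before left it, along the tool's axes as they then stand; what a row does not reach is not made up. A row lasts 1/8 s, in which the tool goes at most 62.5 mm and 10.7 degrees, less where a joint would pass 70% of its speed; a pose out of reach is approached as far as the arm can. A call with a gripper value outside its range is refused whole. The fingers move at their own pace and stop on an object; the grip force is fixed at half the most. Time passes only in rows, so rows that do not move let the fingers close. It gives the time, the measured TCP pose, the force and the opening at its end, in the units of the state.
- robot.sense(): the state, without advancing time (a new reading comes with each control period).
- optics.read_camera(name): name is "scene" or "side" or "wrist"; returns a dict with "img" (384x512x3 uint8, blue, green, red), "fx", "fy", "cx", "cy" (pixels), "eye" and "rotation" of the camera in the world. Camera axes: x right, y up, looking along -z (the intrinsics and any distortion apply to the point x, -y, -z); pixel columns grow to the right and rows downward; lengths in mm; the calibration is good to about 2 mm. The wrist camera is an equidistant fisheye: a pixel r from the principal point sees the ray r / f radians off the axis. A picture is of the moment at which its call begins. There is no depth.
- robot.sign_off(): hands the job in, once; it reports no verdict.
The state is a dict: "time_s": time; "qpos": joint angles; "qvel": joint speeds; "tau": joint torques, N m; "ee_pos": TCP position; "tcp_rot": TCP orientation; "wrist_force": force on the tool from outside, world axes, zero at the start; "ft_torque": the same for the moment, N m; "grip_width": opening from 0.0 (shut) to 1.0 (fully open).
Only numpy, scipy, OpenCV 4.12 (cv2) and the standard library are available. Lean on these libraries where they do the work, as an engineer would, in place of code of your own. Each camera call takes 0.05 s, during which the arm holds its last target.

### The job

Tighten the two loose clamp screws of the round fume-filter cover with the channel key (the upright tool whose foot is an open channel between two cheeks that straddles a screw's bar), turning clockwise and working across so that the cover seats evenly: turn either loose screw about half-way, then the one opposite it all the way home, then go back and finish the first. Home means that the bar lies along the rim, square to the line to the cover's centre, as on the two screws that are already tight. Turn them only with the key, keep the fingers off the cover, and afterwards stand the key upright on the bench, clear of the cover's housing, and let go.

Things in the scene. Friction and masses are not known exactly. Their poses are not given: they have to be found in the camera images.
- cover: Round grey filter housing fixed to the bench, 240 mm across, with a flat aluminium cover, top face 50 mm above the bench; grille 68 across, 10 high in the middle. Origin: its centre, on the bench; z up. Four bar-headed screws on a circle of 80 mm radius: the two on its x axis are loose, the two on its y axis are home and fixed.
- key_grip (a point): Channel key, upright, 104 mm tall, 0.28 kg. Point: centre of the wooden handle (56 in x, 18 in y, 36 high), 86 above the foot's underside; z up, x along the channel. Foot: two cheeks 60 long, 7 thick, 22 deep, 24 apart, closed above. Set over a bar with the cheeks' lower edges 6 mm above the cover (bottoms at 2); it turns 0.29 rad from parallel before it drives the bar.
- screw_a (a joint): Loose screw 80 mm from the cover's centre on its +x side; steel bar head 56 long, 8 thick, 8 to 24 mm above the cover. Value: rad turned clockwise from above; bar direction = cover's x axis turned clockwise by this. 0 loose (bar points at centre), 0.8 half-way, 1.57 home (bar along the rim), stop at 1.75. Friction 0.15 N m, stays where left.
- screw_b (a joint): Loose screw 80 mm from the cover's centre on its -x side; steel bar head 56 long, 8 thick, 8 to 24 mm above the cover. Value: rad turned clockwise from above; bar direction = cover's x axis turned clockwise by this. 0 loose (bar points at centre), 0.8 half-way, 1.57 home (bar along the rim), stop at 1.75. Friction 0.15 N m, stays where left.
Things that resemble listed ones, but are neither listed nor needed, are in the scene too. Leave any pink look-alike of the part that bears key_grip alone.

How it is judged:
By the outcome, as a careful person would: the job done as asked, in the order asked, and still so for the second after the job is handed in, with the robot touching nothing.
It also fails if it takes over 64 s, if anything falls off the work surface, if the arm or the gripper's body presses on something with over 40 N, if the wrist force passes 120 N, or if a joint passes its speed limit or range.

## Working session

There is one attempt and no reset: what is moved stays moved. The work goes in short steps, Python scripts to look and compute and a tool call to move; the robot and the scene stay as the last step left them, time stands still between calls to the robot, and variables do not carry over. Pictures are saved under pics/ and viewed, and the job is handed in when it is done.

Besides the shell and the picture viewer there is one more tool, called after ">>>" as a command line: name --argument value ..., lists and objects as JSON in quotes. arm_command: Moves the arm, as the interface text tells. Its arguments: {"type":"object","properties":{"targets":{"type":"array","items":{"type":"object","properties":{"tx":{"type":"number"},"ty":{"type":"number"},"tz":{"type":"number"},"rx":{"type":"number"},"ry":{"type":"number"},"rz":{"type":"number"},"hand":{"type":"number"}}}}},"required":["targets"]}

```bash
mkdir -p pics; ls; python3 - <<'E'
from cell import robot, optics
import cv2
s=robot.sense()
for k,v in s.items(): print(k,v)
for n in ["scene","side","wrist"]:
    d=optics.read_camera(n); cv2.imwrite(f"pics/{n}0.png",d["img"])
    print(n,{k:v for k,v in d.items() if k!="img"})
E
```

```text
pics
time_s 0.0
qpos [ 1.07497043  0.46838795 -0.0115842   1.60361626  0.00600495  1.07141272
 -0.05627892]
qvel [-0.00020947 -0.00066162 -0.00022768  0.00033376  0.00141169 -0.00133924
  0.0007214 ]
tau [ 9.11202335e-06 -5.20578003e+01 -1.22629688e-02 -2.43748891e+01
 -5.66873490e-02  1.73077063e-02  1.33239123e-04]
ee_pos [ 284.04810862 -583.99760618  213.63641316]
tcp_rot [-8.54222080e-04  9.74483924e-01  2.24455520e-01 -2.67299502e-04]
wrist_force [-0.55211015 -0.13343215  0.4601249 ]
ft_torque [-0.01706408 -0.01047187 -0.02409169]
grip_width 0.9986601358677085
scene {'fx': 371.07379701270344, 'fy': 371.07379701270344, 'cx': 255.8106313012664, 'cy': 195.15341267784018, 'eye': array([ 860.91422093, -377.36564236,  752.64880825]), 'rotation': array([0.85984075, 0.25177131, 0.12984333, 0.42476559])}
side {'fx': 483.67474474130535, 'fy': 483.67474474130535, 'cx': 257.1052494710975, 'cy': 190.4343535836184, 'eye': array([-31.98648122, 746.40486796, 805.97841321]), 'rotation': array([-0.25349714, -0.12277459,  0.44847037,  0.84825699])}
wrist {'fx': 297.3186396354542, 'fy': 297.3186396354542, 'cx': 255.76876135873823, 'cy': 195.72945906453177, 'eye': array([ 355.80815692, -549.03694374,  384.76194952]), 'rotation': array([ 0.83936628, -0.11971143,  0.07620816, -0.5247149 ])}
```

View pics/scene0.png

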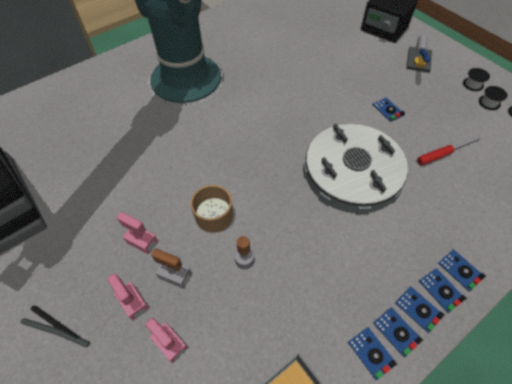

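View pics/side0.png

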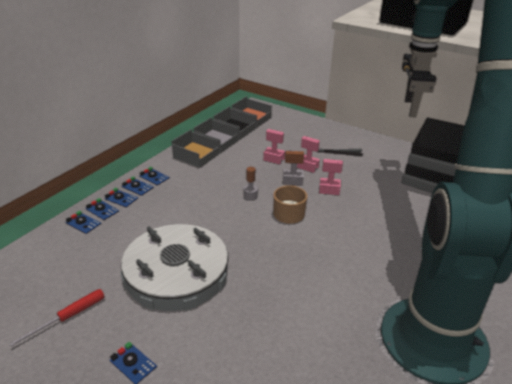

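View pics/wrist0.png

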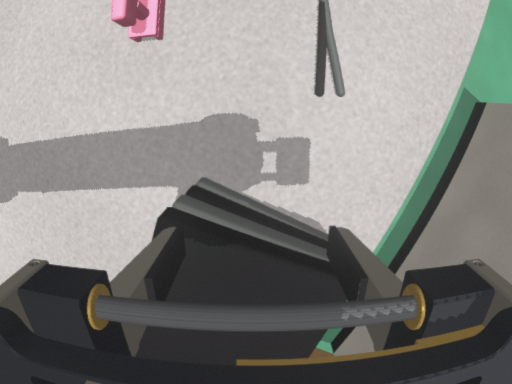

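```bash
cat > h.py <<'E'
import numpy as np, cv2
from scipy.spatial.transform import Rotation as R
def q(w): return R.from_quat([w[1],w[2],w[3],w[0]])
def ray(d,u,v,fish=False):
    x=(u-d['cx'])/d['fx']; y=(v-d['cy'])/d['fy']
    if fish:
        r=np.hypot(x,y); s=np.sin(r)/max(r,1e-9); c=np.array([x*s,-y*s,-np.cos(r)])
    else: c=np.array([x,-y,-1.])
    w=q(d['rotation']).apply(c); return w/np.linalg.norm(w)
def plane(d,u,v,z,fish=False):
    r=ray(d,u,v,fish); e=np.array(d['eye']); return e+r*(z-e[2])/r[2]
def tri(d1,p1,d2,p2,f1=False,f2=False):
    r1=ray(d1,*p1,f1);r2=ray(d2,*p2,f2);e1=np.array(d1['eye']);e2=np.array(d2['eye'])
    t=np.linalg.lstsq(np.c_[r1,-r2],e2-e1,rcond=None)[0]
    a=e1+t[0]*r1;b=e2+t[1]*r2; return (a+b)/2,np.linalg.norm(a-b)
def proj(d,P,fish=False):
    c=q(d['rotation']).inv().apply(np.array(P)-np.array(d['eye'])); x,y,z=c[0],-c[1],-c[2]
    if fish:
        n=np.hypot(x,y);th=np.arctan2(n,z); return d['cx']+d['fx']*th*x/n, d['cy']+d['fy']*th*y/n
    return d['cx']+d['fx']*x/z, d['cy']+d['fy']*y/z
E
python3 - <<'E'
import cv2
s=cv2.imread('pics/scene0.png'); t=cv2.imread('pics/side0.png')
def c(im,u0,v0,u1,v1,n,k): cv2.imwrite(n,cv2.resize(im[v0:v1,u0:u1],None,fx=k,fy=k,interpolation=cv2.INTER_CUBIC))
c(s,295,110,420,220,'pics/c_s.png',6)
c(t,110,215,240,315,'pics/c_t.png',6)
c(s,100,190,270,370,'pics/k_s.png',3.3)
c(t,230,120,350,230,'pics/k_t.png',5)
E
```

```text
(no output)
```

View pics/c_s.png

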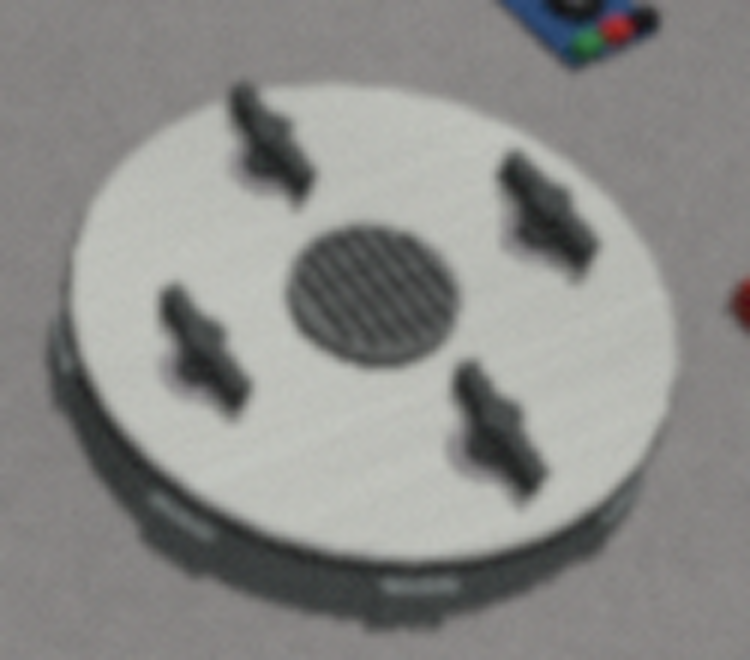

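View pics/c_t.png

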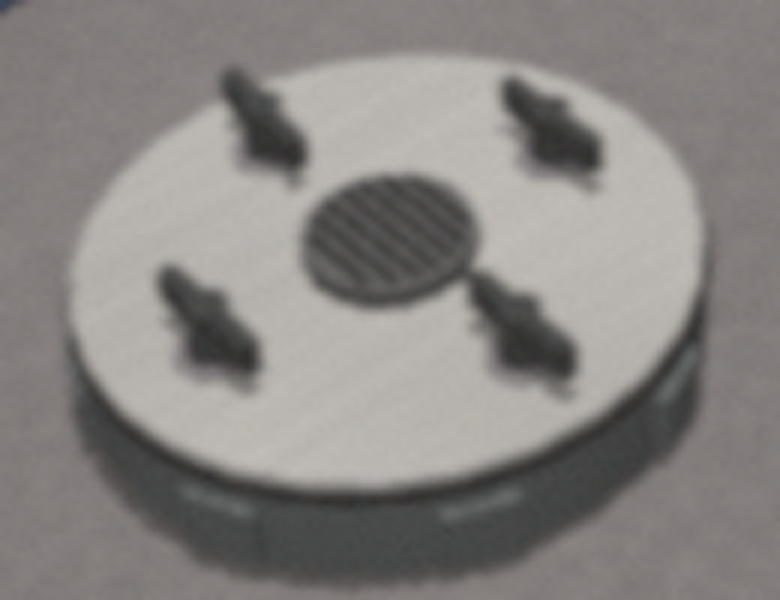

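View pics/k_s.png

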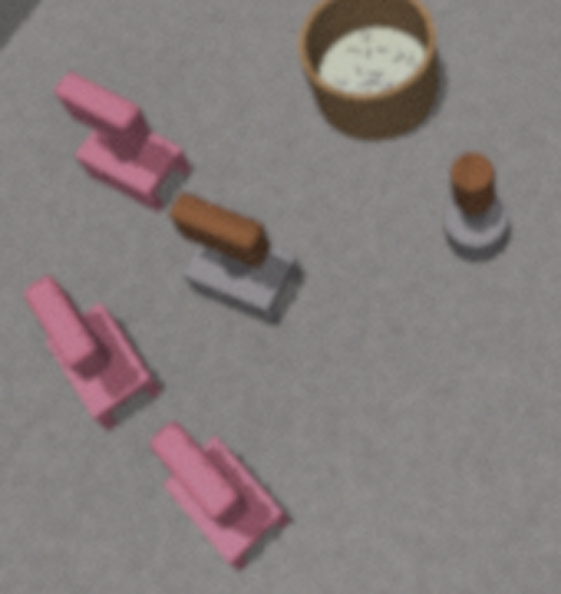

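View pics/k_t.png

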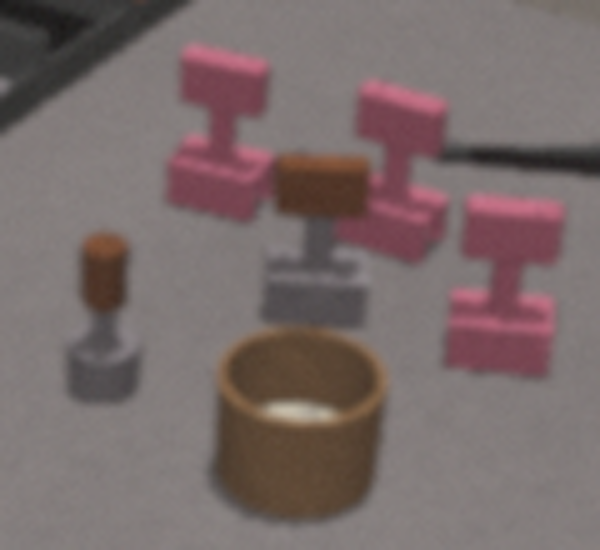

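```bash
cat > m1.py <<'E'
from h import *
from cell import optics
d={n:optics.read_camera(n) for n in ['scene','side']}
box={'scene':(295,110,420,220),'side':(110,215,240,315)}
res={}
for n in d:
    im=d[n]['img']; u0,v0,u1,v1=box[n]
    sub=im[v0:v1,u0:u1]; sub=cv2.resize(sub,None,fx=4,fy=4,interpolation=cv2.INTER_CUBIC)
    g=cv2.cvtColor(sub,cv2.COLOR_BGR2GRAY)
    m=(g>150).astype(np.uint8)
    cs,_=cv2.findContours(m,cv2.RETR_EXTERNAL,cv2.CHAIN_APPROX_NONE)
    c=max(cs,key=cv2.contourArea); hull=cv2.convexHull(c)
    pts=np.array([plane(d[n],u0+(p[0]+.5)/4-.5,v0+(p[1]+.5)/4-.5,50) for p in hull[:,0]])[:,:2]
    A=np.c_[2*pts,np.ones(len(pts))]; s=np.linalg.lstsq(A,(pts**2).sum(1),rcond=None)[0]
    print(n,'centre',s[:2],'r',np.sqrt(s[2]+s[0]**2+s[1]**2), 'res',np.std(np.linalg.norm(pts-s[:2],axis=1)))
    fill=np.zeros_like(m); cv2.fillPoly(fill,[hull],1)
    dk=((g<105)&(fill>0)).astype(np.uint8)
    k,lab,st,ce=cv2.connectedComponentsWithStats(dk)
    out=[]
    for i in range(1,k):
        if st[i,4]<150: continue
        ys,xs=np.nonzero(lab==i); P=np.c_[xs,ys].astype(float)
        mu=P.mean(0); w,V=np.linalg.eigh(np.cov((P-mu).T)); ax=V[:,1]*np.sqrt(w[1])
        f=lambda p:(u0+(p[0]+.5)/4-.5,v0+(p[1]+.5)/4-.5)
        a,b=plane(d[n],*f(mu-ax),66),plane(d[n],*f(mu+ax),66)
        ang=np.degrees(np.arctan2(*(b-a)[1::-1]))%180
        c0=f(mu); out.append((c0,st[i,4]))
        W=plane(d[n],*c0,66)
        print('  comp',np.round(c0,1),st[i,4],'xy@66',W[:2].round(1),'ang',round(ang,1),'rel',(np.linalg.norm(W[:2]-s[:2])).round(1),np.degrees(np.arctan2(W[1]-s[1],W[0]-s[0])).round(1))
    # handle (brown), foot
    hsv=cv2.cvtColor(im,cv2.COLOR_BGR2HSV)
    kb={'scene':(140,240,200,280),'side':(275,145,310,170)}[n]
    mb=cv2.inRange(hsv,(3,110,40),(15,255,200)); mm=np.zeros_like(mb); mm[kb[1]:kb[3],kb[0]:kb[2]]=mb[kb[1]:kb[3],kb[0]:kb[2]]
    ys,xs=np.nonzero(mm); res[n]=(xs.mean(),ys.mean())
    P=np.c_[xs,ys].astype(float); w,V=np.linalg.eigh(np.cov((P-P.mean(0)).T)); ax=V[:,1]*np.sqrt(w[1])
    a,b=plane(d[n],*(P.mean(0)-ax),86),plane(d[n],*(P.mean(0)+ax),86)
    print('  handle',res[n],len(xs),'ang',np.degrees(np.arctan2(*(b-a)[1::-1]))%180, plane(d[n],*res[n],86))
print(tri(d['scene'],res['scene'],d['side'],res['side']))
E
python3 m1.py
```

```text
scene centre [561.59510544 144.66247398] r 119.6822889049188 res 0.40869628697723487
  comp [339.4 134.1] 2098 xy@66 [486.5 157.8] ang 163.2 rel 76.2 170.1
  comp [385.4 145.7] 2559 xy@66 [580.9 218.8] ang 163.9 rel 76.6 75.4
  comp [356.6 159. ] 7700 xy@66 [567.3 134.9] ang 35.2 rel 11.3 -59.6
  comp [328.2 168.5] 2294 xy@66 [547.   63.2] ang 163.6 rel 82.7 -100.2
  comp [377.1 181.9] 2703 xy@66 [641.5 124.1] ang 158.8 rel 82.5 -14.5
  handle (np.float64(166.26537216828478), np.float64(258.9126213592233)) 309 ang 26.233961447039434 [ 524.93351726 -346.86573818   86.        ]
side centre [561.40808259 145.04760679] r 119.49288577593131 res 0.5772828430706541
  comp [201.5 236.7] 2225 xy@66 [540.6  71.3] ang 160.3 rel 76.6 -105.7
  comp [154.  236.4] 1753 xy@66 [633.7 132.9] ang 155.6 rel 73.3 -9.6
  comp [180.3 258.9] 10335 xy@66 [532.3 158.1] ang 174.2 rel 31.9 155.9
  comp [144.4 269.3] 2501 xy@66 [575.1 226.6] ang 160.8 rel 82.7 80.5
  handle (np.float64(294.185393258427), np.float64(156.62921348314606)) 178 ang 22.669426633733444 [ 525.07517182 -347.54976609   86.        ]
(array([ 524.93454632, -346.96614978,   86.27308074]), np.float64(0.3036035568112199))
```

```bash
cat >> h.py <<'E'
def to(s,x,y,z,yaw):
    """tool-frame shift (cm) to reach world xyz, then rz(deg) to bring tool x to yaw, plus tilt fix"""
    Rt=q(s['tcp_rot']); d=Rt.inv().apply(np.array([x,y,z])-np.array(s['ee_pos']))/10
    T=R.from_matrix(np.c_[[np.cos(yaw),np.sin(yaw),0],[np.sin(yaw),-np.cos(yaw),0],[0,0,-1]])
    rv=np.degrees((Rt.inv()*T).as_rotvec()); tx=Rt.apply([1,0,0])
    print('t',round(s['time_s'],2),'pos',np.round(s['ee_pos'],1),'yaw',round(np.degrees(np.arctan2(tx[1],tx[0])),2),'F',np.round(s['wrist_force'],1),'grip',round(s['grip_width'],3))
    print('  shift cm',d.round(2),'rot deg',rv.round(2)); return d,rv
E
python3 - <<'E'
from h import *
from cell import robot
d={}
import cell
from cell import optics
A=optics.read_camera('scene');B=optics.read_camera('side')
c={}
for n,D in(('scene',A),('side',B)):
    hsv=cv2.cvtColor(D['img'],cv2.COLOR_BGR2HSV); m=cv2.inRange(hsv,(160,70,60),(179,255,255))
    k,l,st,ce=cv2.connectedComponentsWithStats(m)
    for i in range(1,k):
        if st[i,4]>80:
            b=st[i]; # top handle approx: upper third of blob
            ys,xs=np.nonzero(l==i); sel=ys<b[1]+b[3]*.38
            p=(xs[sel].mean(),ys[sel].mean()); print(n,b,plane(D,*p,86).round(0))
to(robot.sense(),525,-347,213,np.radians(24))
E
```

```text
scene [117 212  40  41 749] [ 405. -366.   86.]
scene [108 274  40  45 791] [ 518. -441.   86.]
scene [146 318  41  44 834] [ 630. -422.   86.]
side [264 129  21  35 500] [ 639. -425.   86.]
side [297 136  22  36 475] [ 526. -447.   86.]
side [319 159  24  36 597] [ 412. -366.   86.]
t 0.35 pos [ 284.2 -584.4  214.4] yaw 25.94 F [-0.6  0.3  0.7] grip 1.0
  shift cm [ 32.04 -10.82   0.14] rot deg [-0.02  0.01  1.94]
```

>>> arm_command --targets '[{"tx": 4, "ty": -1.35, "hand": 60}, {"tx": 4, "ty": -1.35, "hand": 60}, {"tx": 4, "ty": -1.35, "hand": 60}, {"tx": 4, "ty": -1.35, "hand": 60}, {"tx": 4, "ty": -1.35, "hand": 60}, {"tx": 4, "ty": -1.35, "hand": 60}, {"tx": 4, "ty": -1.35, "hand": 60}, {"tx": 4, "ty": -1.37, "hand": 60}, {"hand": 60}, {"hand": 60}]'

```text
$.targets[0]: bad value
```

```bash
python3 - <<'E'
from h import *
from cell import robot,optics
D=optics.read_camera('wrist'); cv2.imwrite('pics/w1.png',D['img'])
to(robot.sense(),525,-347,67,np.radians(24))
print(proj(D,[525,-347,86],True))
E
```

```text
t 0.4 pos [ 284.3 -584.4  214.5] yaw 25.94 F [-0.3 -0.8  0. ] grip 0.999
  shift cm [ 32.03 -10.82  14.75] rot deg [-0.01  0.    1.94]
(np.float64(161.02884158869), np.float64(-81.99185285280291))
```

View pics/w1.png

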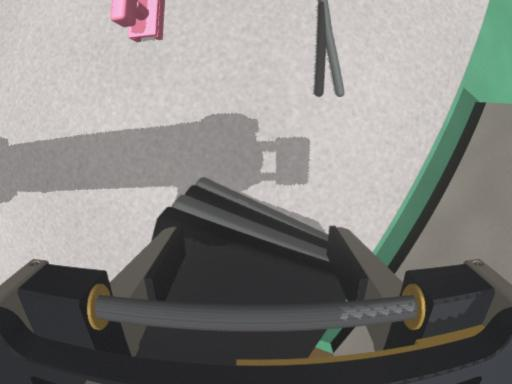

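>>> arm_command --targets '[{"tx": 4, "ty": -1.35, "tz": 0, "rx": 0, "ry": 0, "rz": 0, "hand": 60}, {"tx": 4, "ty": -1.35, "tz": 0, "rx": 0, "ry": 0, "rz": 0, "hand": 60}, {"tx": 4, "ty": -1.35, "tz": 0, "rx": 0, "ry": 0, "rz": 0, "hand": 60}, {"tx": 4, "ty": -1.35, "tz": 0, "rx": 0, "ry": 0, "rz": 0, "hand": 60}, {"tx": 4, "ty": -1.35, "tz": 0, "rx": 0, "ry": 0, "rz": 0, "hand": 60}, {"tx": 4, "ty": -1.35, "tz": 0, "rx": 0, "ry": 0, "rz": 0, "hand": 60}, {"tx": 4, "ty": -1.35, "tz": 0, "rx": 0, "ry": 0, "rz": 0, "hand": 60}, {"tx": 4, "ty": -1.35, "tz": 0, "rx": 0, "ry": 0, "rz": 0, "hand": 60}, {"tx": 0, "ty": 0, "tz": 0, "rx": 0, "ry": 0, "rz": 0, "hand": 60}, {"tx": 0, "ty": 0, "tz": 0, "rx": 0, "ry": 0, "rz": 0, "hand": 60}]'

```text
time_s: 1.65
ee_pos: [524.3, -348.1, 214.5]
tcp_rot: [0.0, 0.975, 0.224, -0.0]
wrist_force: [0.6, -0.2, 0.9]
grip_width: 0.601
```

```bash
python3 - <<'E'
from h import *
from cell import robot,optics
D=optics.read_camera('wrist'); cv2.imwrite('pics/w1.png',D['img'])
to(robot.sense(),525,-347,67,np.radians(24))
print(proj(D,[525,-347,86],True))
E
```

```text
t 1.7 pos [ 523.8 -348.7  214.5] yaw 25.84 F [0.1 0.3 0.1] grip 0.604
  shift cm [ 0.19 -0.11 14.75] rot deg [0.02 0.06 1.84]
(np.float64(255.65814688552547), np.float64(187.36794365478937))
```

View pics/w1.png

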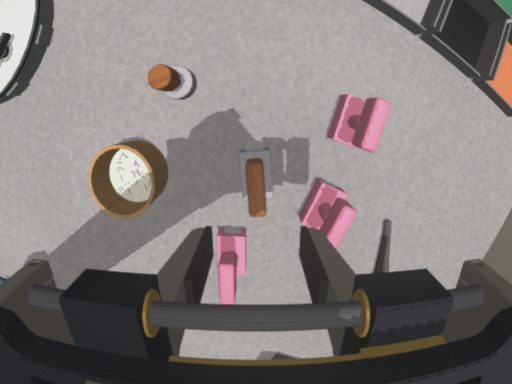

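```bash
python3 - <<'E'
from h import *
from cell import robot,optics
D=optics.read_camera('wrist'); im=D['img']
hsv=cv2.cvtColor(im,cv2.COLOR_BGR2HSV); m=cv2.inRange(hsv,(3,110,30),(14,255,200)); 
M=np.zeros_like(m); M[150:225,235:280]=m[150:225,235:280]
ys,xs=np.nonzero(M); print(len(xs))
P=np.array([plane(D,x,y,104,True)[:2] for x,y in zip(xs,ys)])
w,V=np.linalg.eigh(np.cov(P.T)); print(P.mean(0),np.degrees(np.arctan2(V[1,1],V[0,1])),np.sqrt(w*12))
r=cv2.minAreaRect(P.astype(np.float32)); print(r)
cv2.imwrite('pics/w1c.png',cv2.resize(im[130:240,200:310],None,fx=5,fy=5,interpolation=cv2.INTER_CUBIC))
E
```

```text
853
[ 528.49793363 -345.30051863] -149.79773591084538 [15.2406436  54.99102618]
((528.1488647460938, -345.4642333984375), (56.862030029296875, 15.551701545715332), 29.88661003112793)
```

View pics/w1c.png

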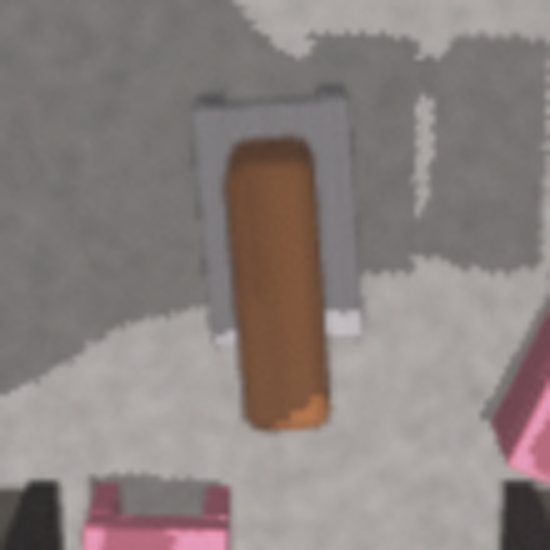

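>>> arm_command --targets '[{"tx": 0.35, "ty": -0.1, "tz": 2, "rx": 0, "ry": 0, "rz": -3.7, "hand": 60}, {"tx": 0, "ty": 0, "tz": 4, "rx": 0, "ry": 0, "rz": 0, "hand": 60}, {"tx": 0, "ty": 0, "tz": 4, "rx": 0, "ry": 0, "rz": 0, "hand": 60}, {"tx": 0, "ty": 0, "tz": 3, "rx": 0, "ry": 0, "rz": 0, "hand": 60}, {"tx": 0, "ty": 0, "tz": 1.7, "rx": 0, "ry": 0, "rz": 0, "hand": 60}, {"tx": 0, "ty": 0, "tz": 0, "rx": 0, "ry": 0, "rz": 0, "hand": 60}, {"tx": 0, "ty": 0, "tz": 0, "rx": 0, "ry": 0, "rz": 0, "hand": 60}]'

```text
time_s: 2.62
ee_pos: [528.3, -345.8, 68.9]
tcp_rot: [0.001, 0.967, 0.256, 0.001]
wrist_force: [0.1, 1.1, -0.0]
grip_width: 0.6
```

```bash
python3 - <<'E'
from h import *
from cell import robot,optics
D=optics.read_camera('wrist'); cv2.imwrite('pics/w2.png',D['img'])
to(robot.sense(),526.5,-346.3,67,np.radians(29.5))
E
```

```text
t 2.67 pos [ 528.4 -345.8   69.1] yaw 29.62 F [ 0.8  0.3 -0.5] grip 0.598
  shift cm [-0.19 -0.05  0.21] rot deg [ 0.13 -0.07  0.12]
```

View pics/w2.png

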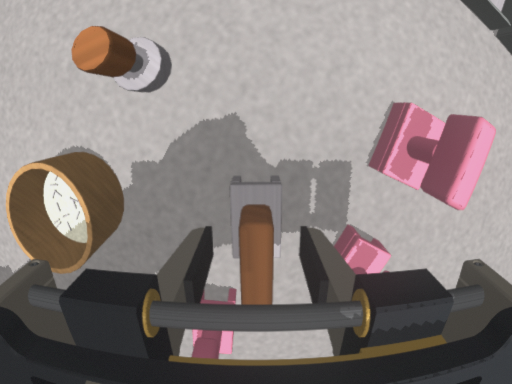

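>>> arm_command --targets '[{"tx": -0.1, "ty": 0, "tz": 0.15, "rx": 0, "ry": 0, "rz": 0, "hand": 60}, {"tx": 0, "ty": 0, "tz": 0, "rx": 0, "ry": 0, "rz": 0, "hand": 0}, {"tx": 0, "ty": 0, "tz": 0, "rx": 0, "ry": 0, "rz": 0, "hand": 0}, {"tx": 0, "ty": 0, "tz": 0, "rx": 0, "ry": 0, "rz": 0, "hand": 0}, {"tx": 0, "ty": 0, "tz": 0, "rx": 0, "ry": 0, "rz": 0, "hand": 0}, {"tx": 0, "ty": 0, "tz": 0, "rx": 0, "ry": 0, "rz": 0, "hand": 0}, {"tx": 0, "ty": 0, "tz": 0, "rx": 0, "ry": 0, "rz": 0, "hand": 0}, {"tx": 0, "ty": 0, "tz": 0, "rx": 0, "ry": 0, "rz": 0, "hand": 0}]'

```text
time_s: 3.68
ee_pos: [526.7, -345.5, 66.0]
tcp_rot: [-0.0, 0.967, 0.256, -0.0]
wrist_force: [0.5, -0.1, -0.9]
grip_width: 0.198
```

```bash
python3 - <<'E'
from h import *
from cell import robot,optics
to(robot.sense(),526.5,-346.3,67,np.radians(29.5))
E
```

```text
t 3.67 pos [ 526.7 -345.5   66. ] yaw 29.64 F [ 0.5 -0.1 -0.9] grip 0.198
  shift cm [-0.05  0.06 -0.1 ] rot deg [-0.    0.    0.14]
```

>>> arm_command --targets '[{"tx": 0, "ty": 0, "tz": -3, "rx": 0, "ry": 0, "rz": 0, "hand": 0}, {"tx": 0, "ty": 0, "tz": -5, "rx": 0, "ry": 0, "rz": 0, "hand": 0}, {"tx": 0, "ty": 0, "tz": -5, "rx": 0, "ry": 0, "rz": -5, "hand": 0}, {"tx": 0, "ty": 0, "tz": -2, "rx": 0, "ry": 0, "rz": -10, "hand": 0}, {"tx": 0, "ty": 0, "tz": 0, "rx": 0, "ry": 0, "rz": -10, "hand": 0}, {"tx": 0, "ty": 0, "tz": 0, "rx": 0, "ry": 0, "rz": -10, "hand": 0}, {"tx": 0, "ty": 0, "tz": 0, "rx": 0, "ry": 0, "rz": -10, "hand": 0}, {"tx": 0, "ty": 0, "tz": 0, "rx": 0, "ry": 0, "rz": -10, "hand": 0}, {"tx": 0, "ty": 0, "tz": 0, "rx": 0, "ry": 0, "rz": -10, "hand": 0}, {"tx": 0, "ty": 0, "tz": 0, "rx": 0, "ry": 0, "rz": -10, "hand": 0}, {"tx": 0, "ty": 0, "tz": 0, "rx": 0, "ry": 0, "rz": 0, "hand": 0}]'

```text
time_s: 5.05
ee_pos: [526.2, -345.4, 215.5]
tcp_rot: [-0.001, 0.612, 0.791, 0.0]
wrist_force: [-0.9, -0.1, -1.9]
grip_width: 0.196
```

```bash
python3 - <<'E'
from h import *
from cell import robot,optics
to(robot.sense(),637.6,128.5,206,np.radians(167.6))
for n in ['scene','side']:
    D=optics.read_camera(n); cv2.imwrite(f'pics/{n}3.png',D['img'])
E
```

```text
t 5.05 pos [ 526.2 -345.4  215.5] yaw 104.51 F [-0.9 -0.1 -1.9] grip 0.196
  shift cm [43.09 22.66  0.98] rot deg [  0.    -0.07 -63.09]
```

View pics/scene3.png

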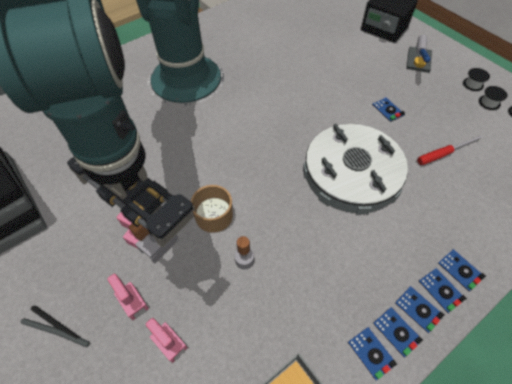

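View pics/side3.png

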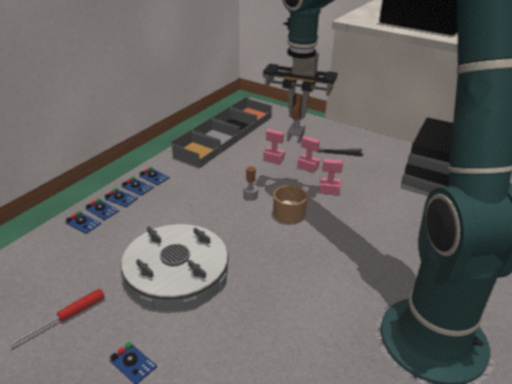

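>>> arm_command --targets '[{"tx": 4.3, "ty": 2.27, "tz": 0, "rx": 0, "ry": 0, "rz": 0, "hand": 0}, {"tx": 4.3, "ty": 2.27, "tz": 0, "rx": 0, "ry": 0, "rz": 0, "hand": 0}, {"tx": 4.3, "ty": 2.27, "tz": 0, "rx": 0, "ry": 0, "rz": 0, "hand": 0}, {"tx": 4.3, "ty": 2.27, "tz": 0, "rx": 0, "ry": 0, "rz": 0, "hand": 0}, {"tx": 4.3, "ty": 2.27, "tz": 0, "rx": 0, "ry": 0, "rz": 0, "hand": 0}, {"tx": 4.3, "ty": 2.27, "tz": 0, "rx": 0, "ry": 0, "rz": 0, "hand": 0}, {"tx": 4.3, "ty": 2.27, "tz": 0, "rx": 0, "ry": 0, "rz": 0, "hand": 0}, {"tx": 4.3, "ty": 2.27, "tz": 0, "rx": 0, "ry": 0, "rz": 0, "hand": 0}, {"tx": 4.3, "ty": 2.27, "tz": 0, "rx": 0, "ry": 0, "rz": 0, "hand": 0}, {"tx": 4.3, "ty": 2.27, "tz": 0, "rx": 0, "ry": 0, "rz": 0, "hand": 0}]'

```text
time_s: 6.4
ee_pos: [637.8, 129.3, 216.0]
tcp_rot: [0.0, 0.612, 0.791, -0.0]
wrist_force: [0.7, -0.1, -2.7]
grip_width: 0.195
```

>>> arm_command --targets '[{"tx": 0, "ty": 0, "tz": 0, "rx": 0, "ry": 0, "rz": -9, "hand": 0}, {"tx": 0, "ty": 0, "tz": 0, "rx": 0, "ry": 0, "rz": -9, "hand": 0}, {"tx": 0, "ty": 0, "tz": 0, "rx": 0, "ry": 0, "rz": -9, "hand": 0}, {"tx": 0, "ty": 0, "tz": 0, "rx": 0, "ry": 0, "rz": -9, "hand": 0}, {"tx": 0, "ty": 0, "tz": 0, "rx": 0, "ry": 0, "rz": -9, "hand": 0}, {"tx": 0, "ty": 0, "tz": 0, "rx": 0, "ry": 0, "rz": -9, "hand": 0}, {"tx": 0, "ty": 0, "tz": 0, "rx": 0, "ry": 0, "rz": -9, "hand": 0}, {"tx": 0, "ty": 0, "tz": 0, "rx": 0, "ry": 0, "rz": 0, "hand": 0}, {"tx": 0, "ty": 0, "tz": 0, "rx": 0, "ry": 0, "rz": 0, "hand": 0}]'

```text
time_s: 7.52
ee_pos: [637.6, 127.8, 215.9]
tcp_rot: [-0.0, 0.109, 0.994, -0.0]
wrist_force: [-0.3, -0.5, -2.0]
grip_width: 0.194
```

```bash
python3 - <<'E'
from h import *
from cell import robot,optics
to(robot.sense(),637.6,128.5,206,np.radians(167.6))
D=optics.read_camera('wrist'); cv2.imwrite('pics/w4.png',D['img']); 
import pickle; pickle.dump(D,open('w4.pkl','wb'))
cv2.imwrite('pics/w4c.png',cv2.resize(D['img'][0:330,60:460],None,fx=1.8,fy=1.8,interpolation=cv2.INTER_CUBIC))
E
```

```text
t 7.53 pos [637.6 127.8 215.9] yaw 167.43 F [-0.3 -0.5 -2. ] grip 0.194
  shift cm [0.02 0.06 0.99] rot deg [-0.02 -0.01 -0.17]
```

View pics/w4c.png

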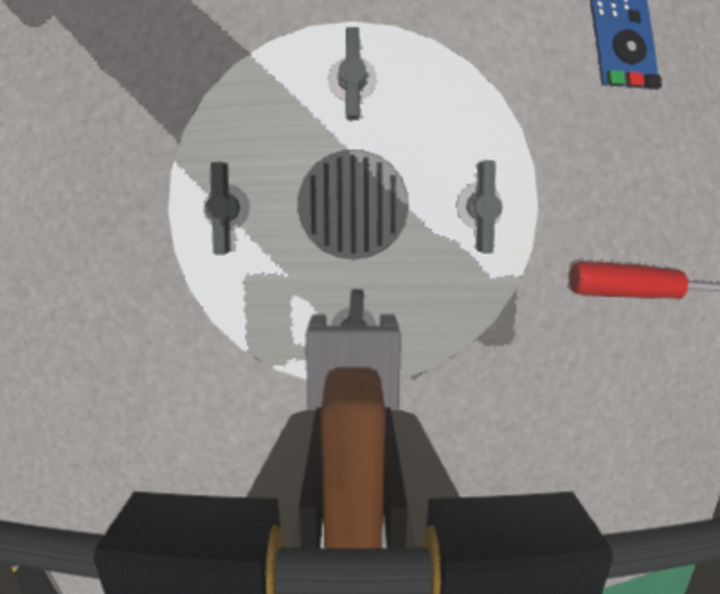

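```bash
cat > m2.py <<'E'
from h import *
def bars(D,C,z=70,rad=34,centers=None,thr=85,up=3,dump=None):
    """for each expected screw xy: undistorted top-view patch at plane z, dark mask, rect"""
    out=[]
    S=4; n=int(2*rad*S)
    g=cv2.cvtColor(D['img'],cv2.COLOR_BGR2GRAY)
    tiles=[]
    for c in centers:
        mx=np.zeros((n,n),np.float32); my=mx.copy()
        for j in range(n):
            for i in range(n):
                u,v=proj(D,[c[0]-rad+(i+.5)/S,c[1]+rad-(j+.5)/S,z],True); mx[j,i]=u;my[j,i]=v
        p=cv2.remap(g,mx,my,cv2.INTER_CUBIC)
        m=(p<thr).astype(np.uint8)
        m=cv2.morphologyEx(m,cv2.MORPH_OPEN,np.ones((9,9),np.uint8))
        k,l,st,ce=cv2.connectedComponentsWithStats(m)
        if k<2: print('none',c); tiles.append(p); continue
        i=1+np.argmax(st[1:,4]); ys,xs=np.nonzero(l==i)
        X=np.c_[c[0]-rad+(xs+.5)/S,c[1]+rad-(ys+.5)/S]
        r=cv2.minAreaRect(X.astype(np.float32)); w,V=np.linalg.eigh(np.cov(X.T)); a=np.degrees(np.arctan2(V[1,1],V[0,1]))%180
        print('exp',np.round(c,1),'rect c',np.round(r[0],1),'size',np.round(r[1],1),'rang',round(r[2],1),'pca',a.round(1),'mean',X.mean(0).round(1))
        tiles.append(p)
    if dump: cv2.imwrite(dump,np.hstack(tiles))
E
python3 - <<'E'
import pickle
from m2 import *
D=pickle.load(open('w4.pkl','rb'))
C=np.array([561.5,144.9]); t=np.radians(-12.4)
cs=[C+80*np.array([np.cos(t+k),np.sin(t+k)]) for k in (np.pi,np.pi/2,-np.pi/2)]
bars(D,C,centers=cs,z=74,dump='pics/b4.png',thr=100)
# cover circle
g=cv2.cvtColor(D['img'],cv2.COLOR_BGR2GRAY)
for nm,p in {'far':(352,73),'left':(220,208),'right':(486.5,207),'grille':(353.5,204)}.items():
    print(nm,plane(D,60+p[0]/1.8,p[1]/1.8,74 if nm!='grille' else 60,True).round(1))
for p in ((353,22),(168.5,205),(538,206)): print(plane(D,60+p[0]/1.8,p[1]/1.8,50,True).round(1))
E
```

```text
exp [483.4 162.1] rect c [467.5 166.1] size [ 6.5 18.4] rang 82.6 pca 170.6 mean [467.3 166.1]
exp [578.7 223. ] rect c [565.4 220.9] size [ 8.5 26.8] rang 63.1 pca 156.5 mean [565.8 220.3]
exp [544.3  66.8] rect c [545.3  70.5] size [20.4 54.2] rang 88.4 pca 169.1 mean [544.9  69.9]
far [486.2 162.   74. ]
left [546.1  69.   74. ]
right [579.6 222.4  74. ]
grille [562.7 145.9  60. ]
[446.6 171.5  50. ]
[533.7  29.9  50. ]
[586.2 263.   50. ]
```

View pics/b4.png

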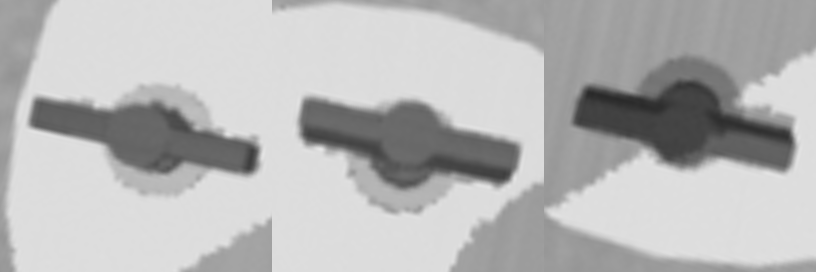

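>>> arm_command --targets '[{"tx": -0.26, "ty": 0.14, "tz": 2, "rx": 0, "ry": 0, "rz": -0.5, "hand": 0}, {"tx": 0, "ty": 0, "tz": 3, "rx": 0, "ry": 0, "rz": 0, "hand": 0}, {"tx": 0, "ty": 0, "tz": 1.5, "rx": 0, "ry": 0, "rz": 0, "hand": 0}, {"tx": 0, "ty": 0, "tz": 0, "rx": 0, "ry": 0, "rz": 0, "hand": 0}, {"tx": 0, "ty": 0, "tz": 0, "rx": 0, "ry": 0, "rz": 0, "hand": 0}]'

```text
time_s: 8.2
ee_pos: [641.0, 129.2, 151.8]
tcp_rot: [0.001, 0.103, 0.995, 0.0]
wrist_force: [-0.0, 0.5, -1.8]
grip_width: 0.191
```

```bash
cat > look.py <<'E'
import sys
from h import *
from cell import robot,optics
tag=sys.argv[1]
s=robot.sense(); to(s,*map(float,sys.argv[2:5]),np.radians(float(sys.argv[5])))
def c(D,b,k):
    u0,v0,u1,v1=b; return cv2.resize(D['img'][v0:v1,u0:u1],None,fx=k,fy=k,interpolation=cv2.INTER_CUBIC)
a=c(optics.read_camera('scene'),(290,80,430,220),2.85)
b=c(optics.read_camera('side'),(100,180,240,320),2.85)
cv2.imwrite(f'pics/{tag}_ss.png',np.hstack([a,b]))
w=optics.read_camera('wrist'); cv2.imwrite(f'pics/{tag}_w.png',cv2.resize(w['img'][0:340,60:460],None,fx=1.75,fy=1.75,interpolation=cv2.INTER_CUBIC))
E
python3 look.py l5 640.4 128.6 122 167.9
```

```text
t 8.2 pos [641.  129.2 151.8] yaw 168.14 F [-0.   0.5 -1.8] grip 0.191
  shift cm [ 0.05 -0.07  2.98] rot deg [0.05 0.06 0.24]
```

View pics/l5_ss.png

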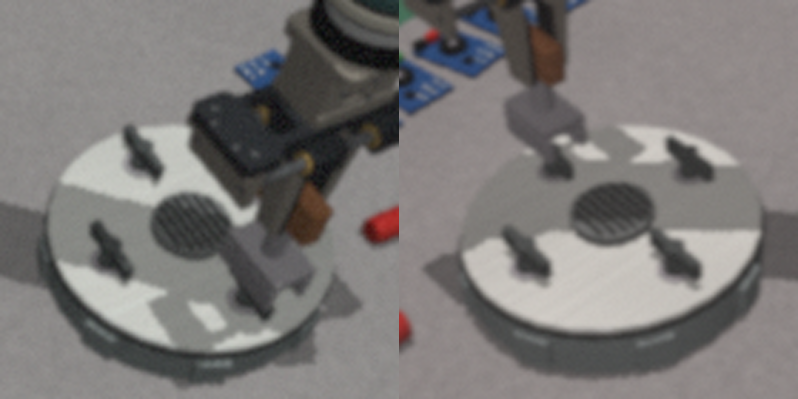

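View pics/l5_w.png

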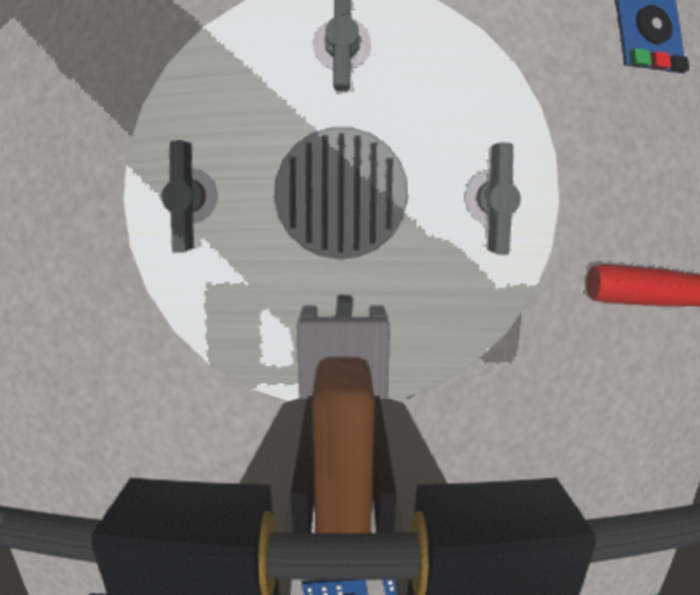

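>>> arm_command --targets '[{"tx": 0, "ty": 0, "tz": 1, "rx": 0, "ry": 0, "rz": 0.2, "hand": 0}, {"tx": 0, "ty": 0, "tz": 1, "rx": 0, "ry": 0, "rz": 0, "hand": 0}, {"tx": 0, "ty": 0, "tz": 0.95, "rx": 0, "ry": 0, "rz": 0, "hand": 0}, {"tx": 0, "ty": 0, "tz": 0, "rx": 0, "ry": 0, "rz": 0, "hand": 0}, {"tx": 0, "ty": 0, "tz": 0, "rx": 0, "ry": 0, "rz": 0, "hand": 0}]'

```text
time_s: 8.98
ee_pos: [640.6, 128.9, 121.6]
tcp_rot: [0.0, 0.105, 0.994, 0.0]
wrist_force: [0.6, -0.1, -2.3]
grip_width: 0.192
```

```bash
python3 look.py l6 640.4 128.6 122 167.9
```

```text
t 8.97 pos [640.6 128.9 121.6] yaw 167.94 F [ 0.6 -0.1 -2.3] grip 0.192
  shift cm [ 0.01 -0.03 -0.04] rot deg [0.01 0.   0.04]
```

View pics/l6_ss.png

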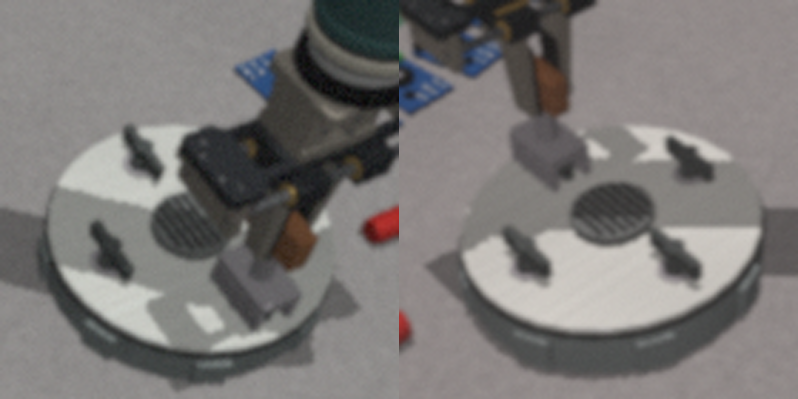

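View pics/l6_w.png

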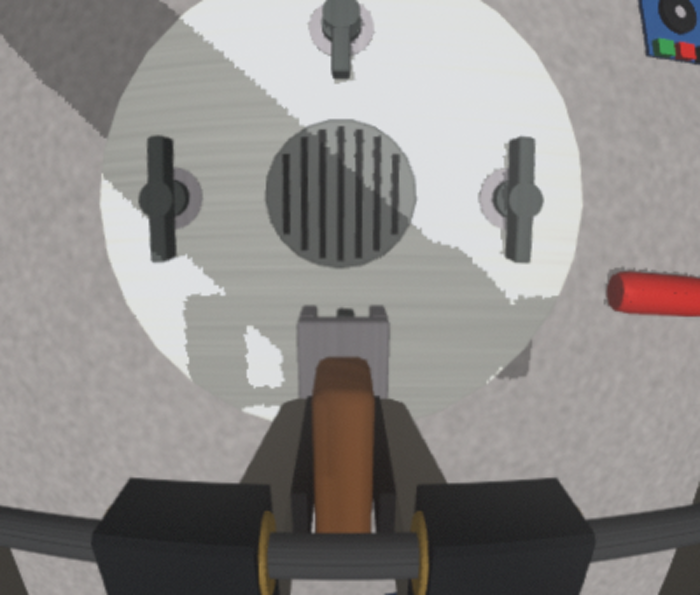

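>>> arm_command --targets '[{"tx": 0, "ty": 0, "tz": 0, "rx": 0, "ry": 0, "rz": 8, "hand": 0}, {"tx": 0, "ty": 0, "tz": 0, "rx": 0, "ry": 0, "rz": 8, "hand": 0}, {"tx": 0, "ty": 0, "tz": 0, "rx": 0, "ry": 0, "rz": 6, "hand": 0}, {"tx": 0, "ty": 0, "tz": 0, "rx": 0, "ry": 0, "rz": 6, "hand": 0}, {"tx": 0, "ty": 0, "tz": 0, "rx": 0, "ry": 0, "rz": 6, "hand": 0}, {"tx": 0, "ty": 0, "tz": 0, "rx": 0, "ry": 0, "rz": 6, "hand": 0}]'

```text
time_s: 9.88
ee_pos: [640.5, 127.6, 121.9]
tcp_rot: [0.0, 0.44, 0.898, -0.001]
wrist_force: [-0.3, -2.3, -2.2]
grip_width: 0.192
```

```bash
python3 look.py l7 640.4 128.6 122 105.5;python3 -c "
from cell import robot; print(robot.sense()['ft_torque'])"
```

```text
t 9.88 pos [640.5 127.6 121.9] yaw 127.75 F [-0.3 -2.3 -2.2] grip 0.192
  shift cm [ 0.08  0.05 -0.01] rot deg [-0.05  0.09 22.25]
[-0.52795987  0.1068706  -0.00598451]
```

View pics/l7_w.png

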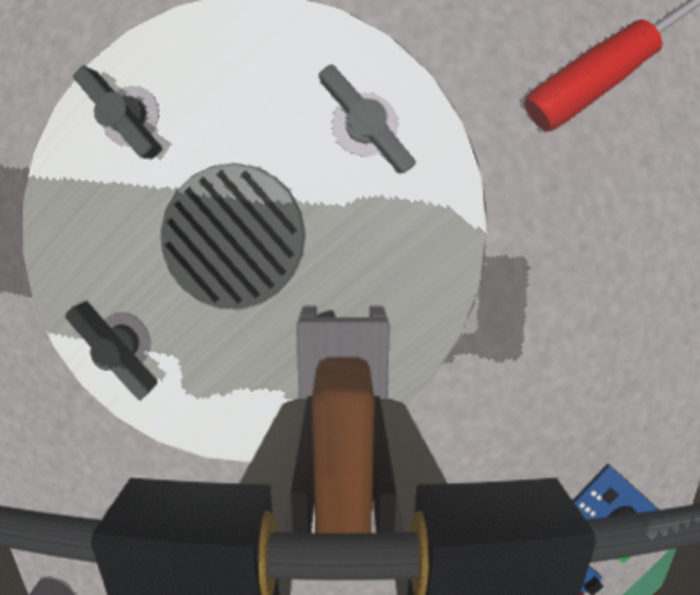

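>>> arm_command --targets '[{"tx": 0, "ty": 0, "tz": 0, "rx": 0, "ry": 0, "rz": 6, "hand": 0}, {"tx": 0, "ty": 0, "tz": 0, "rx": 0, "ry": 0, "rz": 6, "hand": 0}, {"tx": 0, "ty": 0, "tz": 0, "rx": 0, "ry": 0, "rz": 6, "hand": 0}, {"tx": 0, "ty": 0, "tz": 0, "rx": 0, "ry": 0, "rz": 4.5, "hand": 0}, {"tx": 0, "ty": 0, "tz": 0, "rx": 0, "ry": 0, "rz": 0, "hand": 0}]'

```text
time_s: 10.65
ee_pos: [640.2, 128.6, 121.5]
tcp_rot: [-0.0, 0.605, 0.796, -0.0]
wrist_force: [-1.1, -1.5, -2.9]
grip_width: 0.194
```

```bash
python3 look.py l8 640.4 128.6 122 105.5;python3 -c "
from cell import robot; print(robot.sense()['ft_torque'])"
```

```text
t 10.65 pos [640.2 128.6 121.5] yaw 105.57 F [-1.1 -1.5 -2.9] grip 0.194
  shift cm [-0.    0.02 -0.05] rot deg [-0.03  0.02  0.07]
[-0.30303227  0.34208312  0.02381179]
```

View pics/l8_w.png

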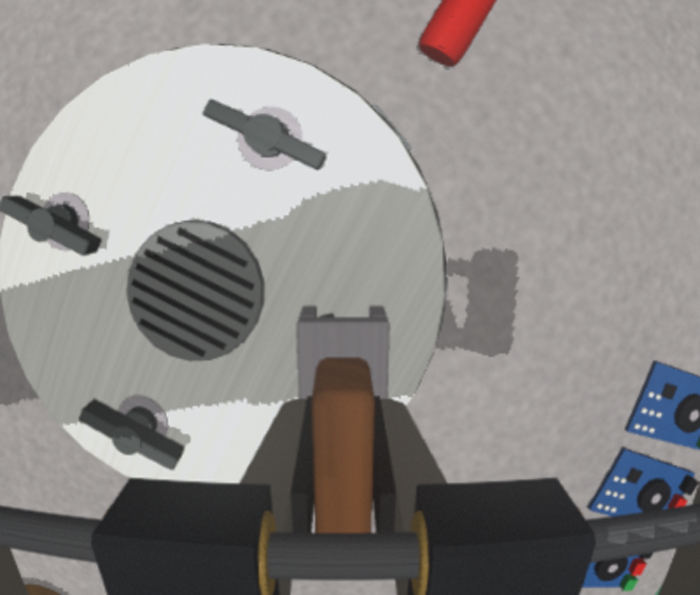

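>>> arm_command --targets '[{"tx": 0, "ty": 0, "tz": 0, "rx": 0, "ry": 0, "rz": -8, "hand": 0}, {"tx": 0, "ty": 0, "tz": -1, "rx": 0, "ry": 0, "rz": 0, "hand": 0}, {"tx": 0, "ty": 0, "tz": -3, "rx": 0, "ry": 0, "rz": 0, "hand": 0}, {"tx": 0, "ty": 0, "tz": -4, "rx": 0, "ry": 0, "rz": 0, "hand": 0}, {"tx": -3, "ty": 0, "tz": 0, "rx": 0, "ry": 0, "rz": 0, "hand": 0}, {"tx": -4, "ty": 0, "tz": 0, "rx": 0, "ry": 0, "rz": 0, "hand": 0}, {"tx": 0, "ty": 0, "tz": 0, "rx": 0, "ry": 0, "rz": 0, "hand": 0}]'

```text
time_s: 11.68
ee_pos: [670.1, 59.8, 202.1]
tcp_rot: [0.001, 0.552, 0.834, -0.0]
wrist_force: [-0.4, -0.1, -2.4]
grip_width: 0.193
```

```bash
python3 look.py l9 484 162.2 205 167.9; python3 - <<'E'
from m2 import *
from cell import optics
import pickle
D=optics.read_camera('wrist'); pickle.dump(D,open('w9.pkl','wb'))
bars(D,None,centers=[[640.4,128.6],[579,222.8],[545.6,68]],z=74,dump='pics/b9.png',thr=130)
E
```

```text
t 11.68 pos [670.1  59.8 202.1] yaw 112.96 F [-0.4 -0.1 -2.4] grip 0.193
  shift cm [ 16.69 -13.14  -0.35] rot deg [-2.000e-02  1.600e-01 -5.494e+01]
exp [640.4 128.6] rect c [640.7 127.7] size [24.1 54.1] rang 50.5 pca 122.8 mean [640.6 127.5]
exp [579.  222.8] rect c [576.2 243.8] size [62.2 25.7] rang -0.0 pca 12.7 mean [567.1 247.8]
exp [545.6  68. ] rect c [546.9  72.1] size [26.7 58.2] rang 87.8 pca 171.7 mean [548.4  70.6]
```

View pics/l9_w.png

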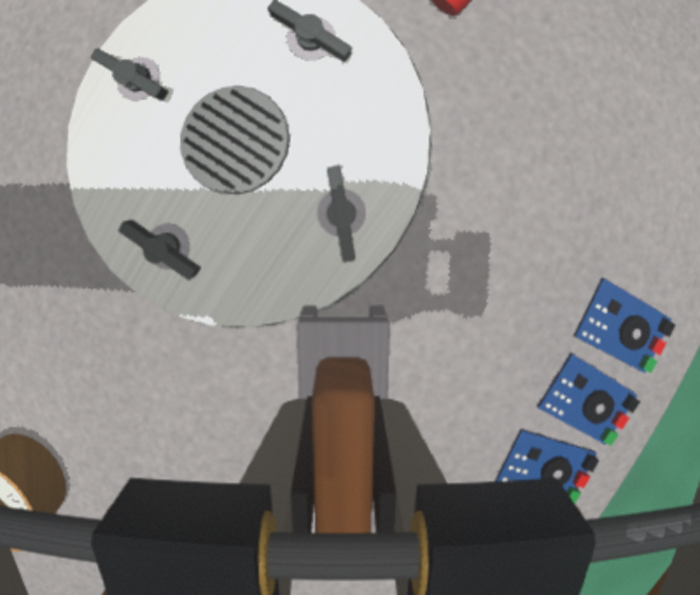

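View pics/b9.png

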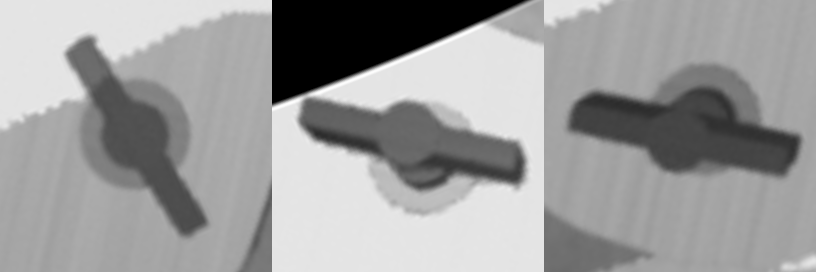

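>>> arm_command --targets '[{"tx": 3.34, "ty": -2.63, "tz": 0, "rx": 0, "ry": 0, "rz": 0, "hand": 0}, {"tx": 3.34, "ty": -2.63, "tz": 0, "rx": 0, "ry": 0, "rz": 0, "hand": 0}, {"tx": 3.34, "ty": -2.63, "tz": 0, "rx": 0, "ry": 0, "rz": 0, "hand": 0}, {"tx": 3.34, "ty": -2.63, "tz": 0, "rx": 0, "ry": 0, "rz": 0, "hand": 0}, {"tx": 3.34, "ty": -2.63, "tz": 0, "rx": 0, "ry": 0, "rz": 0, "hand": 0}, {"tx": 0, "ty": 0, "tz": 1, "rx": 0, "ry": 0, "rz": -9, "hand": 0}, {"tx": 0, "ty": 0, "tz": 1, "rx": 0, "ry": 0, "rz": -9, "hand": 0}, {"tx": 0, "ty": 0, "tz": 1, "rx": 0, "ry": 0, "rz": -9, "hand": 0}, {"tx": 0, "ty": 0, "tz": 1, "rx": 0, "ry": 0, "rz": -9, "hand": 0}, {"tx": 0, "ty": 0, "tz": 1, "rx": 0, "ry": 0, "rz": -9, "hand": 0}, {"tx": 0, "ty": 0, "tz": 0, "rx": 0, "ry": 0, "rz": -10, "hand": 0}, {"tx": 0, "ty": 0, "tz": 0, "rx": 0, "ry": 0, "rz": 0, "hand": 0}]'

```text
time_s: 13.38
ee_pos: [480.8, 166.6, 151.8]
tcp_rot: [-0.0, 0.101, 0.995, 0.0]
wrist_force: [-0.2, 0.7, -2.7]
grip_width: 0.193
```

```bash
python3 look.py l10 484 162.2 122 167.9
```

```text
t 13.38 pos [480.8 166.6 151.8] yaw 168.42 F [-0.2  0.7 -2.7] grip 0.193
  shift cm [-0.41 -0.37  2.98] rot deg [ 0.05 -0.01  0.52]
```

View pics/l10_w.png

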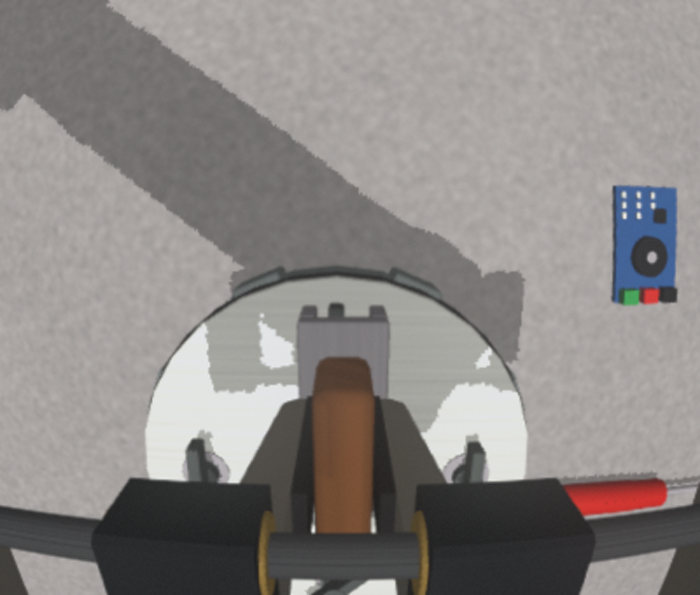

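View pics/l10_ss.png

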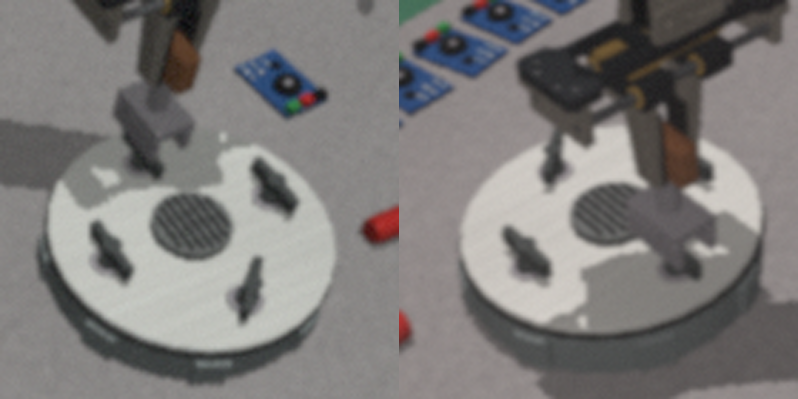

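>>> arm_command --targets '[{"tx": -0.41, "ty": -0.37, "tz": 0, "rx": 0, "ry": 0, "rz": 0.5, "hand": 0}, {"tx": 0, "ty": 0, "tz": 0.5, "rx": 0, "ry": 0, "rz": 0, "hand": 0}, {"tx": 0, "ty": 0, "tz": 1, "rx": 0, "ry": 0, "rz": 0, "hand": 0}, {"tx": 0, "ty": 0, "tz": 1.45, "rx": 0, "ry": 0, "rz": 0, "hand": 0}, {"tx": 0, "ty": 0, "tz": 0, "rx": 0, "ry": 0, "rz": 0, "hand": 0}, {"tx": 0, "ty": 0, "tz": 0, "rx": 0, "ry": 0, "rz": 0, "hand": 0}]'

```text
time_s: 14.28
ee_pos: [484.4, 161.2, 121.9]
tcp_rot: [-0.0, 0.105, 0.994, 0.0]
wrist_force: [1.2, -0.9, -2.1]
grip_width: 0.196
```

```bash
python3 look.py l11 484 162.2 122 167.9
```

```text
t 14.28 pos [484.4 161.2 121.9] yaw 167.95 F [ 1.2 -0.9 -2.1] grip 0.196
  shift cm [ 0.06  0.09 -0.01] rot deg [ 0.01 -0.03  0.05]
```

View pics/l11_w.png

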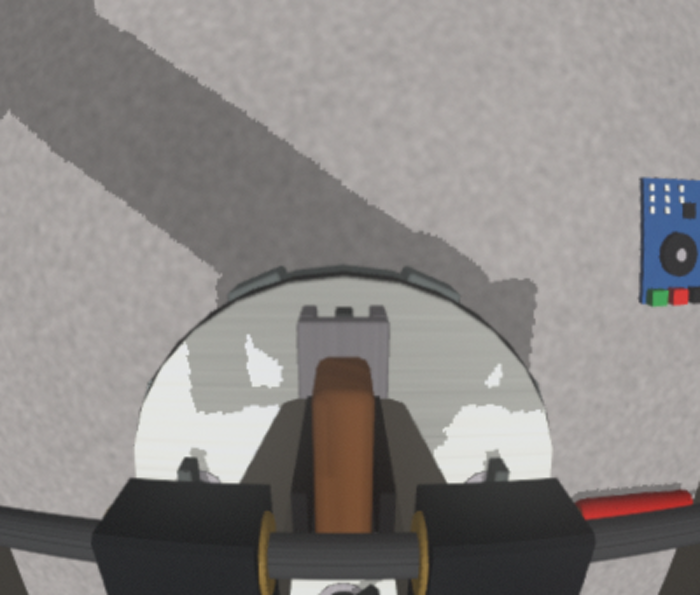

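>>> arm_command --targets '[{"tx": 0, "ty": 0, "tz": 0, "rx": 0, "ry": 0, "rz": 8, "hand": 0}, {"tx": 0, "ty": 0, "tz": 0, "rx": 0, "ry": 0, "rz": 8, "hand": 0}, {"tx": 0, "ty": 0, "tz": 0, "rx": 0, "ry": 0, "rz": 8, "hand": 0}, {"tx": 0, "ty": 0, "tz": 0, "rx": 0, "ry": 0, "rz": 8, "hand": 0}, {"tx": 0, "ty": 0, "tz": 0, "rx": 0, "ry": 0, "rz": 8, "hand": 0}, {"tx": 0, "ty": 0, "tz": 0, "rx": 0, "ry": 0, "rz": 8, "hand": 0}, {"tx": 0, "ty": 0, "tz": 0, "rx": 0, "ry": 0, "rz": 8, "hand": 0}, {"tx": 0, "ty": 0, "tz": 0, "rx": 0, "ry": 0, "rz": 8, "hand": 0}, {"tx": 0, "ty": 0, "tz": 0, "rx": 0, "ry": 0, "rz": 8, "hand": 0}, {"tx": 0, "ty": 0, "tz": 0, "rx": 0, "ry": 0, "rz": 8, "hand": 0}, {"tx": 0, "ty": 0, "tz": 0, "rx": 0, "ry": 0, "rz": 8, "hand": 0}, {"tx": 0, "ty": 0, "tz": 0, "rx": 0, "ry": 0, "rz": 0, "hand": 0}]'

```text
time_s: 15.92
ee_pos: [484.2, 161.0, 122.3]
tcp_rot: [0.0, 0.766, 0.643, -0.0]
wrist_force: [-0.7, -0.8, -2.6]
grip_width: 0.194
```

```bash
python3 look.py l12 484 162.2 122 61.4;python3 -c "
from cell import robot; print(robot.sense()['ft_torque'])"
```

```text
t 15.93 pos [484.2 161.  122.3] yaw 80.04 F [-0.7 -0.8 -2.6] grip 0.194
  shift cm [ 0.11 -0.04  0.03] rot deg [-0.    0.03 18.64]
[-0.02066425  0.38674792 -0.01855744]
```

View pics/l12_w.png

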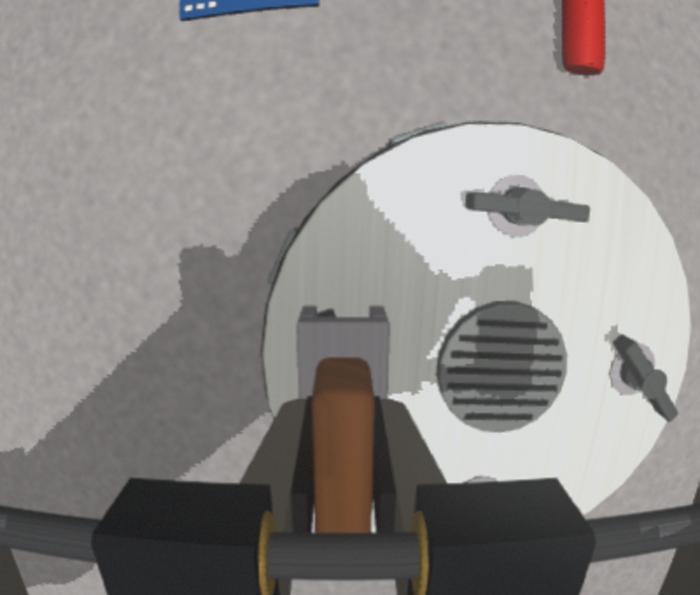

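>>> arm_command --targets '[{"tx": 0, "ty": 0, "tz": 0, "rx": 0, "ry": 0, "rz": 7, "hand": 0}, {"tx": 0, "ty": 0, "tz": 0, "rx": 0, "ry": 0, "rz": 7, "hand": 0}, {"tx": 0, "ty": 0, "tz": 0, "rx": 0, "ry": 0, "rz": 4.7, "hand": 0}, {"tx": 0, "ty": 0, "tz": 0, "rx": 0, "ry": 0, "rz": 0, "hand": 0}, {"tx": 0, "ty": 0, "tz": 0, "rx": 0, "ry": 0, "rz": 0, "hand": 0}]'

```text
time_s: 16.7
ee_pos: [484.2, 161.2, 122.0]
tcp_rot: [-0.0, 0.86, 0.51, -0.0]
wrist_force: [-2.3, 0.2, -1.4]
grip_width: 0.196
```

```bash
python3 look.py l13 484 162.2 122 61.4;python3 -c "
from cell import robot; print(robot.sense()['ft_torque'])"
```

```text
t 16.7 pos [484.2 161.2 122. ] yaw 61.36 F [-2.3  0.2 -1.4] grip 0.196
  shift cm [ 0.08 -0.06 -0.  ] rot deg [-0.04  0.01 -0.04]
[0.23738486 0.78151773 0.07988824]
```

View pics/l13_w.png

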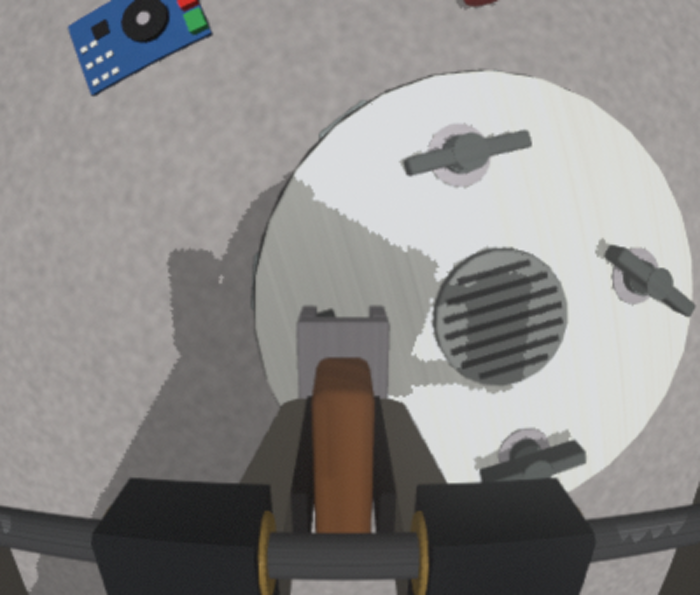

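>>> arm_command --targets '[{"tx": 0, "ty": 0, "tz": 0, "rx": 0, "ry": 0, "rz": -8, "hand": 0}, {"tx": 0, "ty": 0, "tz": -1, "rx": 0, "ry": 0, "rz": 0, "hand": 0}, {"tx": 0, "ty": 0, "tz": -3, "rx": 0, "ry": 0, "rz": 0, "hand": 0}, {"tx": 0, "ty": 0, "tz": -4, "rx": 0, "ry": 0, "rz": 0, "hand": 0}, {"tx": -3, "ty": 0, "tz": 0, "rx": 0, "ry": 0, "rz": 0, "hand": 0}, {"tx": -4, "ty": 0, "tz": 0, "rx": 0, "ry": 0, "rz": 0, "hand": 0}, {"tx": 0, "ty": 0, "tz": 0, "rx": 0, "ry": 0, "rz": 0, "hand": 0}]'

```text
time_s: 17.73
ee_pos: [459.6, 92.5, 202.9]
tcp_rot: [0.001, 0.825, 0.565, 0.0]
wrist_force: [-0.6, 0.6, -3.3]
grip_width: 0.196
```

```bash
python3 look.py l14 640.2 128.8 152 121.9; python3 - <<'E'
from m2 import *
from cell import optics
import pickle
D=optics.read_camera('wrist'); pickle.dump(D,open('w14.pkl','wb'))
bars(D,None,centers=[[484,162.2],[545.6,68],[579,222.8]],z=74,dump='pics/b14.png',thr=130)
E
```

```text
t 17.73 pos [459.6  92.5 202.9] yaw 68.84 F [-0.6  0.6 -3.3] grip 0.196
  shift cm [ 9.91 15.52  5.11] rot deg [  0.08   0.1  -53.06]
exp [484.  162.2] rect c [483.9 162. ] size [25.3 53.8] rang 8.5 pca 79.6 mean [483.8 162. ]
exp [545.6  68. ] rect c [545.4  72.8] size [25.7 57.9] rang 68.5 pca 163.6 mean [543.   71.7]
exp [579.  222.8] rect c [577.3 221.3] size [19.6 57.3] rang 87.8 pca 169.5 mean [576.7 221.8]
```

View pics/l14_w.png

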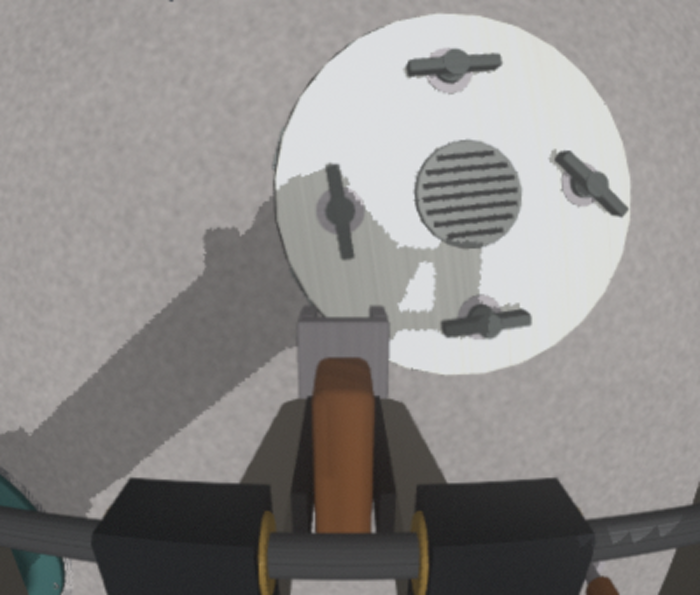

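View pics/b14.png

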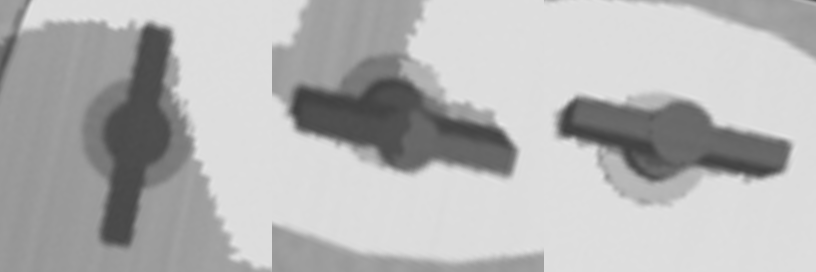

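>>> arm_command --targets '[{"tx": 4, "ty": 0, "tz": 0, "rx": 0, "ry": 0, "rz": 0, "hand": 0}, {"tx": 3, "ty": 0, "tz": 2, "rx": 0, "ry": 0, "rz": 0, "hand": 0}, {"tx": 0, "ty": 0, "tz": 3, "rx": 0, "ry": 0, "rz": 0, "hand": 0}, {"tx": 0, "ty": 0, "tz": 0, "rx": 0, "ry": 0, "rz": 0, "hand": 0}, {"tx": 0, "ty": 0, "tz": 0, "rx": 0, "ry": 0, "rz": 0, "hand": 0}]'

```text
time_s: 18.55
ee_pos: [485.1, 161.5, 152.8]
tcp_rot: [0.0, 0.823, 0.568, 0.0]
wrist_force: [-0.4, -0.0, -1.2]
grip_width: 0.193
```

```bash
python3 look.py l15 484 162 122 69.4
```

```text
t 18.55 pos [485.1 161.5 152.8] yaw 69.24 F [-0.4 -0.  -1.2] grip 0.193
  shift cm [ 0.01 -0.12  3.08] rot deg [ 0.03 -0.04 -0.16]
```

View pics/l15_w.png

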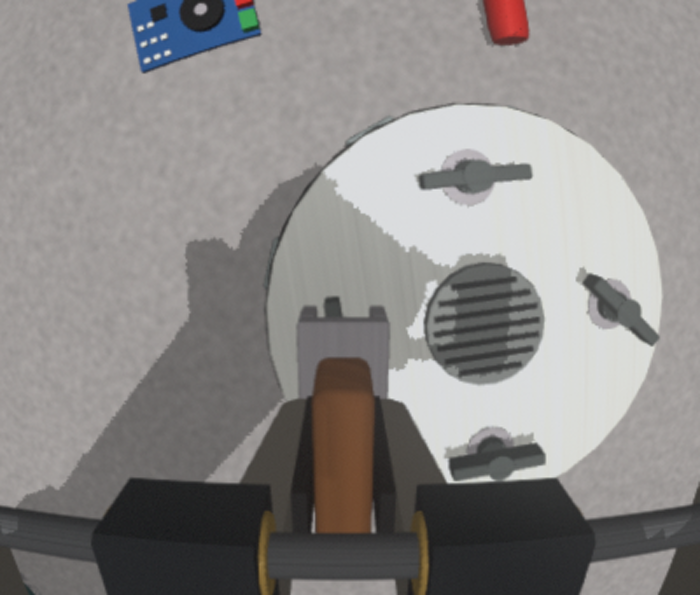

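Bar tip (333,305) lies inside the channel (309–378), so I lower, turn the last 2°, and back off.

>>> arm_command --targets '[{"tx": 0, "ty": -0.08, "tz": 1, "rx": 0, "ry": 0, "rz": 0, "hand": 0}, {"tx": 0, "ty": 0, "tz": 1, "rx": 0, "ry": 0, "rz": 0, "hand": 0}, {"tx": 0, "ty": 0, "tz": 1, "rx": 0, "ry": 0, "rz": 0, "hand": 0}, {"tx": 0, "ty": 0, "tz": 0, "rx": 0, "ry": 0, "rz": 5, "hand": 0}, {"tx": 0, "ty": 0, "tz": 0, "rx": 0, "ry": 0, "rz": 5, "hand": 0}, {"tx": 0, "ty": 0, "tz": 0, "rx": 0, "ry": 0, "rz": 0, "hand": 0}, {"tx": 0, "ty": 0, "tz": 0, "rx": 0, "ry": 0, "rz": 0, "hand": 0}]'

```text
time_s: 19.58
ee_pos: [483.7, 161.2, 121.8]
tcp_rot: [0.0, 0.869, 0.495, -0.0]
wrist_force: [0.7, -0.4, -2.8]
grip_width: 0.192
```

```bash
python3 - <<'E'
from h import *
from cell import robot
to(robot.sense(),484,162,122,np.radians(59.5))
E
```

```text
t 19.57 pos [483.7 161.2 121.8] yaw 59.32 F [ 0.7 -0.4 -2.8] grip 0.192
  shift cm [ 0.09 -0.02 -0.02] rot deg [-0.01  0.02 -0.18]
```

>>> arm_command --targets '[{"tx": 0, "ty": 0, "tz": 0, "rx": 0, "ry": 0, "rz": -10, "hand": 0}, {"tx": 0, "ty": 0, "tz": -1, "rx": 0, "ry": 0, "rz": 0, "hand": 0}, {"tx": 0, "ty": 0, "tz": -3, "rx": 0, "ry": 0, "rz": 0, "hand": 0}, {"tx": 0, "ty": 0, "tz": -4, "rx": 0, "ry": 0, "rz": 0, "hand": 0}, {"tx": -3, "ty": 0, "tz": 0, "rx": 0, "ry": 0, "rz": 0, "hand": 0}, {"tx": -4, "ty": 0, "tz": 0, "rx": 0, "ry": 0, "rz": 0, "hand": 0}, {"tx": 0, "ty": 0, "tz": 0, "rx": 0, "ry": 0, "rz": 0, "hand": 0}]'

```text
time_s: 20.45
ee_pos: [458.2, 93.0, 202.7]
tcp_rot: [0.001, 0.825, 0.565, -0.0]
wrist_force: [1.2, 0.8, -2.2]
grip_width: 0.189
```

```bash
python3 - <<'E'
from m2 import *
from cell import optics,robot
to(robot.sense(),640.2,128.8,152,np.radians(121.9))
D=optics.read_camera('wrist')
bars(D,None,centers=[[484,162.2],[545.6,68],[579,222.8]],z=74,dump='pics/b16.png',thr=130)
E
```

```text
t 20.45 pos [458.2  93.  202.7] yaw 68.83 F [ 1.2  0.8 -2.2] grip 0.189
  shift cm [ 9.91 15.67  5.07] rot deg [ -0.     0.09 -53.07]
exp [484.  162.2] rect c [483.3 161.7] size [24.1 53.9] rang 4.4 pca 78.3 mean [483.2 161.6]
exp [545.6  68. ] rect c [545.4  72.6] size [25.6 57.8] rang 70.2 pca 164.3 mean [542.8  71.4]
exp [579.  222.8] rect c [577.3 221. ] size [19.7 57.3] rang 87.2 pca 169.6 mean [576.7 221.6]
```

View pics/b16.png

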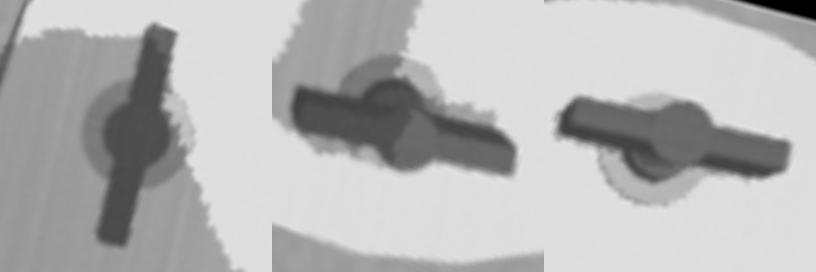

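>>> arm_command --targets '[{"tx": 1.98, "ty": 3.13, "tz": 0, "rx": 0, "ry": 0, "rz": 0, "hand": 0}, {"tx": 1.98, "ty": 3.13, "tz": 0, "rx": 0, "ry": 0, "rz": 0, "hand": 0}, {"tx": 1.98, "ty": 3.13, "tz": 0, "rx": 0, "ry": 0, "rz": 0, "hand": 0}, {"tx": 1.98, "ty": 3.13, "tz": 0, "rx": 0, "ry": 0, "rz": 0, "hand": 0}, {"tx": 1.98, "ty": 3.13, "tz": 0, "rx": 0, "ry": 0, "rz": 0, "hand": 0}, {"tx": 0, "ty": 0, "tz": 1, "rx": 0, "ry": 0, "rz": -9, "hand": 0}, {"tx": 0, "ty": 0, "tz": 1, "rx": 0, "ry": 0, "rz": -9, "hand": 0}, {"tx": 0, "ty": 0, "tz": 1, "rx": 0, "ry": 0, "rz": -9, "hand": 0}, {"tx": 0, "ty": 0, "tz": 1, "rx": 0, "ry": 0, "rz": -9, "hand": 0}, {"tx": 0, "ty": 0, "tz": 1, "rx": 0, "ry": 0, "rz": -9, "hand": 0}, {"tx": 0, "ty": 0, "tz": 0, "rx": 0, "ry": 0, "rz": -8, "hand": 0}, {"tx": 0, "ty": 0, "tz": 0, "rx": 0, "ry": 0, "rz": 0, "hand": 0}]'

```text
time_s: 22.0
ee_pos: [640.6, 134.1, 151.9]
tcp_rot: [-0.0, 0.484, 0.875, 0.0]
wrist_force: [0.5, 0.0, -1.7]
grip_width: 0.197
```

```bash
python3 look.py l17 640.2 128.8 122 121.9
```

```text
t 22.0 pos [640.6 134.1 151.9] yaw 122.12 F [ 0.5  0.  -1.7] grip 0.197
  shift cm [-0.43 -0.31  2.99] rot deg [ 0.02 -0.08  0.22]
```

View pics/l17_w.png

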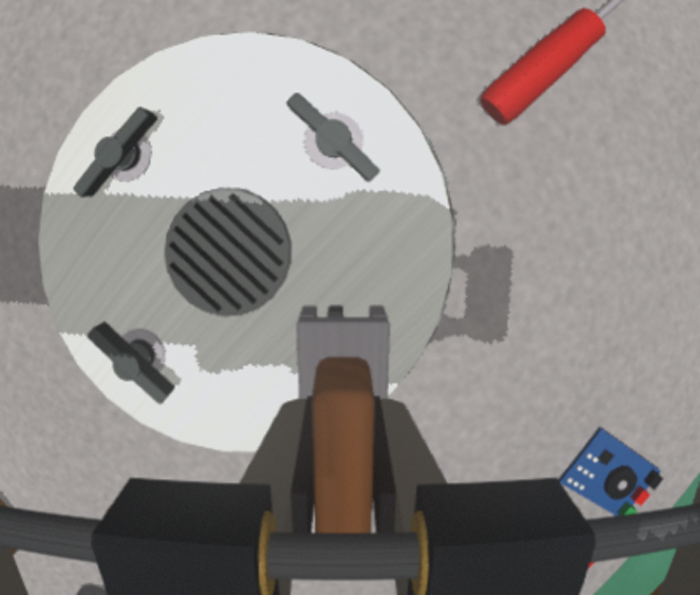

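>>> arm_command --targets '[{"tx": -0.43, "ty": -0.31, "tz": 0, "rx": 0, "ry": 0, "rz": 0.2, "hand": 0}, {"tx": 0, "ty": 0, "tz": 0.5, "rx": 0, "ry": 0, "rz": 0, "hand": 0}, {"tx": 0, "ty": 0, "tz": 1, "rx": 0, "ry": 0, "rz": 0, "hand": 0}, {"tx": 0, "ty": 0, "tz": 1.45, "rx": 0, "ry": 0, "rz": 0, "hand": 0}, {"tx": 0, "ty": 0, "tz": 0, "rx": 0, "ry": 0, "rz": 0, "hand": 0}, {"tx": 0, "ty": 0, "tz": 0, "rx": 0, "ry": 0, "rz": 0, "hand": 0}]'

```text
time_s: 22.9
ee_pos: [640.1, 127.8, 122.4]
tcp_rot: [-0.0, 0.484, 0.875, -0.0]
wrist_force: [-0.5, 0.3, -2.6]
grip_width: 0.193
```

```bash
python3 look.py l18 640.2 128.8 122 60.9
```

```text
t 22.9 pos [640.1 127.8 122.4] yaw 122.05 F [-0.5  0.3 -2.6] grip 0.193
  shift cm [0.08 0.07 0.04] rot deg [-2.000e-02 -1.000e-02  6.115e+01]
```

View pics/l18_w.png

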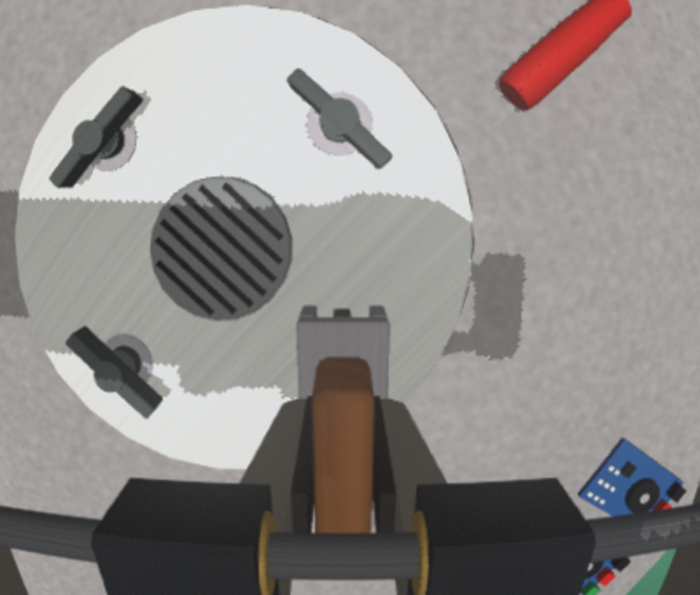

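Engaged and centred (tip at (342,313)). I turn 61° clockwise.

>>> arm_command --targets '[{"tx": 0, "ty": 0, "tz": 0, "rx": 0, "ry": 0, "rz": 8, "hand": 0}, {"tx": 0, "ty": 0, "tz": 0, "rx": 0, "ry": 0, "rz": 8, "hand": 0}, {"tx": 0, "ty": 0, "tz": 0, "rx": 0, "ry": 0, "rz": 8, "hand": 0}, {"tx": 0, "ty": 0, "tz": 0, "rx": 0, "ry": 0, "rz": 8, "hand": 0}, {"tx": 0, "ty": 0, "tz": 0, "rx": 0, "ry": 0, "rz": 8, "hand": 0}, {"tx": 0, "ty": 0, "tz": 0, "rx": 0, "ry": 0, "rz": 8, "hand": 0}, {"tx": 0, "ty": 0, "tz": 0, "rx": 0, "ry": 0, "rz": 8, "hand": 0}, {"tx": 0, "ty": 0, "tz": 0, "rx": 0, "ry": 0, "rz": 5.2, "hand": 0}, {"tx": 0, "ty": 0, "tz": 0, "rx": 0, "ry": 0, "rz": 0, "hand": 0}, {"tx": 0, "ty": 0, "tz": 0, "rx": 0, "ry": 0, "rz": 0, "hand": 0}]'

```text
time_s: 24.3
ee_pos: [640.4, 127.7, 122.9]
tcp_rot: [0.0, 0.862, 0.507, 0.0]
wrist_force: [0.5, -0.5, -2.5]
grip_width: 0.192
```

```bash
python3 - <<'E'
from h import *
from cell import robot
s=robot.sense(); to(s,640.2,128.8,122,np.radians(60.9)); print(s['ft_torque'])
E
```

```text
t 24.3 pos [640.4 127.7 122.9] yaw 60.93 F [ 0.5 -0.5 -2.5] grip 0.192
  shift cm [ 0.09 -0.07  0.09] rot deg [ 0.04 -0.03  0.03]
[-0.10442829 -0.18050824  0.02152337]
```

>>> arm_command --targets '[{"tx": 0, "ty": 0, "tz": 0, "rx": 0, "ry": 0, "rz": -9, "hand": 0}, {"tx": 0, "ty": 0, "tz": -1, "rx": 0, "ry": 0, "rz": 0, "hand": 0}, {"tx": 0, "ty": 0, "tz": -3, "rx": 0, "ry": 0, "rz": 0, "hand": 0}, {"tx": 0, "ty": 0, "tz": -4, "rx": 0, "ry": 0, "rz": 0, "hand": 0}, {"tx": -3, "ty": 0, "tz": 0, "rx": 0, "ry": 0, "rz": 0, "hand": 0}, {"tx": -4, "ty": 0, "tz": 0, "rx": 0, "ry": 0, "rz": 0, "hand": 0}, {"tx": 0, "ty": 0, "tz": 0, "rx": 0, "ry": 0, "rz": 0, "hand": 0}]'

```text
time_s: 25.18
ee_pos: [615.6, 57.5, 203.5]
tcp_rot: [0.001, 0.822, 0.569, -0.001]
wrist_force: [-0.4, -1.1, -2.3]
grip_width: 0.194
```

```bash
python3 look.py l19 640.2 128.8 122 69.9; python3 - <<'E'
from m2 import *
from cell import optics,robot
D=optics.read_camera('wrist')
bars(D,None,centers=[[640.2,128.8],[545.6,68],[484,162.2]],z=74,dump='pics/b19.png',thr=130)
E
```

```text
t 25.18 pos [615.6  57.5 203.5] yaw 69.38 F [-0.4 -1.1 -2.3] grip 0.194
  shift cm [ 7.55 -0.22  8.13] rot deg [ 0.07  0.12 -0.52]
exp [640.2 128.8] rect c [640.5 127.8] size [25.8 53.5] rang 8.5 pca 78.3 mean [640.4 128.2]
exp [545.6  68. ] rect c [547.2  72.1] size [27.4 58.9] rang 88.5 pca 171.9 mean [548.7  70.5]
exp [484.  162.2] rect c [490.  161.7] size [54.7 27.5] rang 87.1 pca 75.8 mean [489.  161.4]
```

View pics/b19.png

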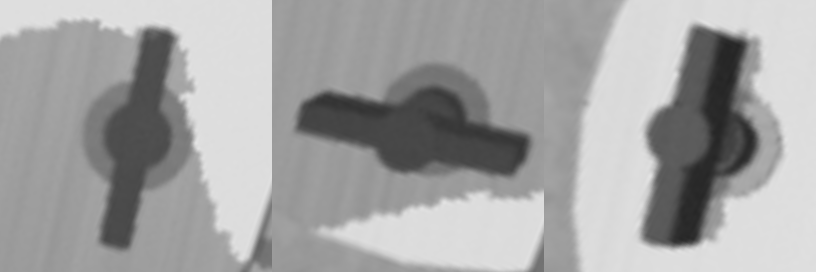

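View pics/l19_w.png

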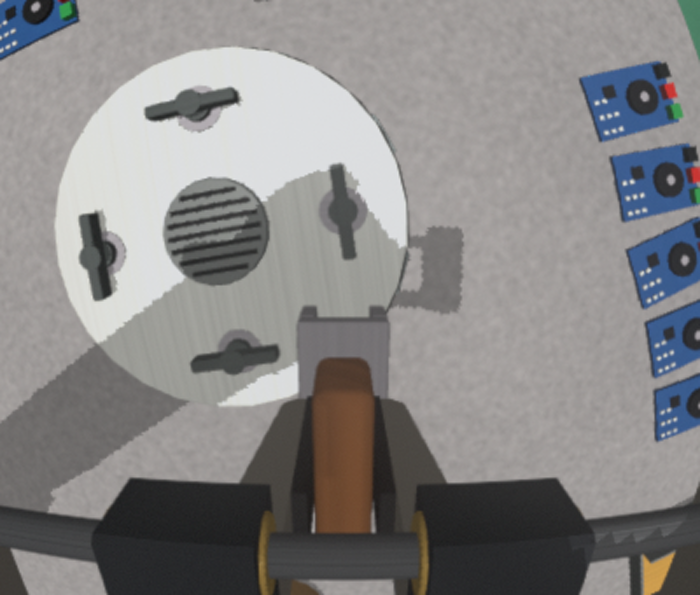

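```bash
python3 - <<'E'
from h import *
from cell import optics,robot
D=optics.read_camera('scene'); cv2.imwrite('pics/s20.png',D['img'])
for p in [(212,222),(245,258),(372,350)]: print(p,plane(D,*p,0).round(0))
print(proj(D,[590,-90,0]))
to(robot.sense(),590,-90,70,np.radians(69.4))
E
```

```text
(212, 222) [ 466. -213.    0.]
(245, 258) [ 584. -205.    0.]
(372, 350) [ 882. -125.    0.]
(np.float64(287.395326338343), np.float64(231.01725929144845))
t 25.43 pos [616.2  63.4 202.9] yaw 69.89 F [ 0.6  1.  -2.3] grip 0.196
  shift cm [-15.32   2.81  13.27] rot deg [ 0.01 -0.06  0.49]
```

View pics/s20.png

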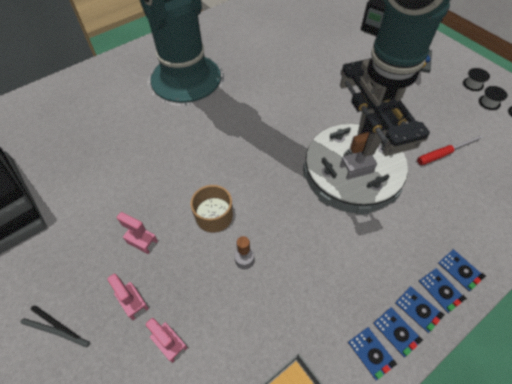

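>>> arm_command --targets '[{"tx": -3.4, "ty": 1.88, "tz": 0, "rx": 0, "ry": 0, "rz": 0, "hand": 0}, {"tx": -3.4, "ty": 1.88, "tz": 0, "rx": 0, "ry": 0, "rz": 0, "hand": 0}, {"tx": -3.4, "ty": 1.88, "tz": 0, "rx": 0, "ry": 0, "rz": 0, "hand": 0}, {"tx": -3.4, "ty": 1.88, "tz": 0, "rx": 0, "ry": 0, "rz": 0, "hand": 0}, {"tx": 0, "ty": 0, "tz": 4, "rx": 0, "ry": 0, "rz": 0, "hand": 0}, {"tx": 0, "ty": 0, "tz": 4, "rx": 0, "ry": 0, "rz": 0, "hand": 0}, {"tx": 0, "ty": 0, "tz": 3, "rx": 0, "ry": 0, "rz": 0, "hand": 0}, {"tx": 0, "ty": 0, "tz": 1.8, "rx": 0, "ry": 0, "rz": 0, "hand": 0}, {"tx": 0, "ty": 0, "tz": 0, "rx": 0, "ry": 0, "rz": 0, "hand": 0}, {"tx": 0, "ty": 0, "tz": 0, "rx": 0, "ry": 0, "rz": 0, "hand": 0}]'

```text
time_s: 26.68
ee_pos: [640.8, -91.4, 75.8]
tcp_rot: [0.001, 0.82, 0.573, 0.001]
wrist_force: [0.5, 0.3, -1.9]
grip_width: 0.192
```

```bash
python3 - <<'E'
from h import *
from cell import optics,robot
ims=[]
for n,b in (('scene',(250,190,380,300)),('side',(190,130,320,240))):
    D=optics.read_camera(n);  p=proj(D,[640,-90,40]); u,v=int(p[0]),int(p[1]); ims.append(cv2.resize(D['img'][v-50:v+50,u-60:u+60],None,fx=3.3,fy=3.3,interpolation=cv2.INTER_CUBIC))
cv2.imwrite('pics/p21.png',np.hstack(ims))
s=robot.sense(); to(s,640,-90,67,np.radians(69.4))
for i in range(4): print(robot.sense()['ee_pos'])
E
```

```text
t 26.77 pos [640.8 -91.7  76.2] yaw 69.84 F [ 0.2 -0.5 -1.5] grip 0.19
  shift cm [ 0.13 -0.14  0.92] rot deg [ 0.15 -0.03  0.44]
[640.82462787 -91.65191245  76.18754291]
[640.82462787 -91.65191245  76.18754291]
[640.82462787 -91.65191245  76.18754291]
[640.82462787 -91.65191245  76.18754291]
```

View pics/p21.png

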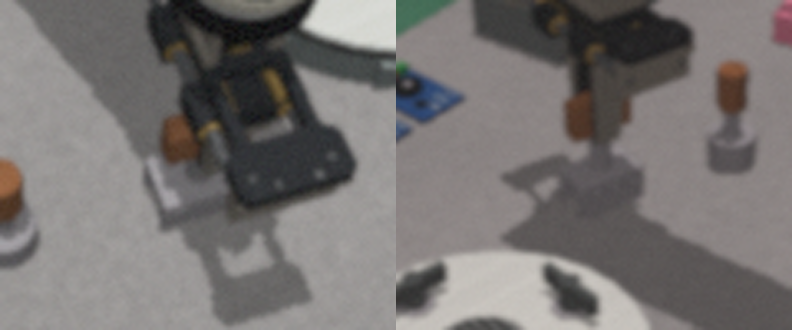

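>>> arm_command --targets '[{"tx": 0, "ty": 0, "tz": 0.4, "rx": 0, "ry": 0, "rz": 0, "hand": 0}, {"tx": 0, "ty": 0, "tz": 0.3, "rx": 0, "ry": 0, "rz": 0, "hand": 0}, {"tx": 0, "ty": 0, "tz": 0.1, "rx": 0, "ry": 0, "rz": 0, "hand": 0}, {"tx": 0, "ty": 0, "tz": 0, "rx": 0, "ry": 0, "rz": 0, "hand": 0}, {"tx": 0, "ty": 0, "tz": 0, "rx": 0, "ry": 0, "rz": 0, "hand": 0}]'

```text
time_s: 27.4
ee_pos: [639.7, -91.7, 66.6]
tcp_rot: [0.0, 0.82, 0.572, 0.0]
wrist_force: [0.6, 0.3, -2.1]
grip_width: 0.195
```

>>> arm_command --targets '[{"tx": 0, "ty": 0, "tz": 0.1, "rx": 0, "ry": 0, "rz": 0, "hand": 0}, {"tx": 0, "ty": 0, "tz": 0, "rx": 0, "ry": 0, "rz": 0, "hand": 0}, {"tx": 0, "ty": 0, "tz": 0, "rx": 0, "ry": 0, "rz": 0, "hand": 0}]'

```text
time_s: 27.78
ee_pos: [639.9, -91.7, 66.0]
tcp_rot: [0.0, 0.82, 0.572, 0.0]
wrist_force: [-1.0, 0.8, 2.7]
grip_width: 0.192
```

>>> arm_command --targets '[{"tx": 0, "ty": 0, "tz": 0, "rx": 0, "ry": 0, "rz": 0, "hand": 30}, {"tx": 0, "ty": 0, "tz": 0, "rx": 0, "ry": 0, "rz": 0, "hand": 60}, {"tx": 0, "ty": 0, "tz": 0, "rx": 0, "ry": 0, "rz": 0, "hand": 70}, {"tx": 0, "ty": 0, "tz": 0, "rx": 0, "ry": 0, "rz": 0, "hand": 70}, {"tx": 0, "ty": 0, "tz": -1, "rx": 0, "ry": 0, "rz": 0, "hand": 70}, {"tx": 0, "ty": 0, "tz": -3, "rx": 0, "ry": 0, "rz": 0, "hand": 70}, {"tx": 0, "ty": 0, "tz": -4, "rx": 0, "ry": 0, "rz": 0, "hand": 70}, {"tx": 0, "ty": 0, "tz": -4, "rx": 0, "ry": 0, "rz": 0, "hand": 70}, {"tx": -4, "ty": 0, "tz": -4, "rx": 0, "ry": 0, "rz": 0, "hand": 70}, {"tx": -5, "ty": 0, "tz": 0, "rx": 0, "ry": 0, "rz": 0, "hand": 70}, {"tx": 0, "ty": 0, "tz": 0, "rx": 0, "ry": 0, "rz": 0, "hand": 70}]'

```text
time_s: 29.15
ee_pos: [607.2, -181.9, 227.0]
tcp_rot: [0.002, 0.822, 0.569, -0.001]
wrist_force: [0.7, 0.6, -0.3]
grip_width: 0.7
```

```bash
python3 - <<'E'
from h import *
from cell import optics,robot
D=optics.read_camera('scene');B=optics.read_camera('side')
cv2.imwrite('pics/s22.png',D['img'][60:320,120:]);cv2.imwrite('pics/t22.png',B['img'])
W=optics.read_camera('wrist');cv2.imwrite('pics/w22.png',W['img'])
to(robot.sense(),640,-90,67,np.radians(69.4))
E
```

```text
t 29.3 pos [ 608.9 -175.   225.9] yaw 69.89 F [ 0.1  1.2 -0.4] grip 0.697
  shift cm [ 9.04 -0.   15.9 ] rot deg [ 0.01 -0.05  0.49]
```

View pics/s22.png

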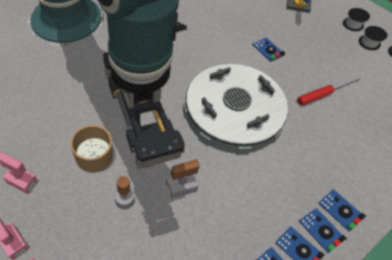

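View pics/t22.png

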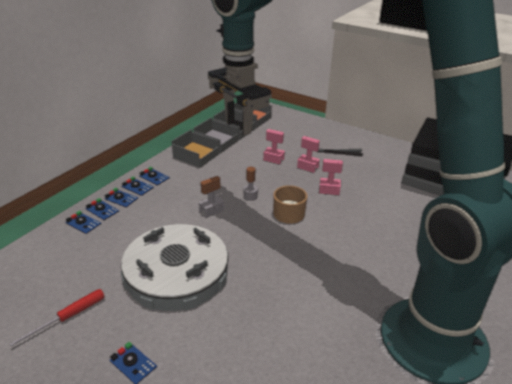

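View pics/w22.png

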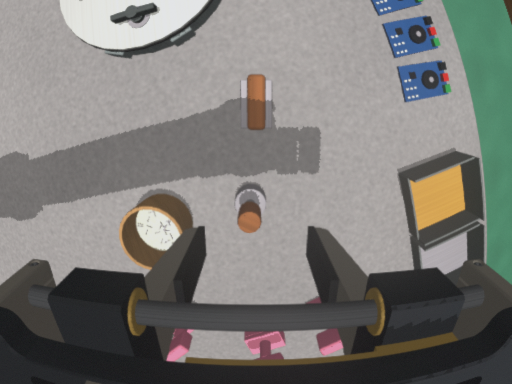

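The key stands upright and free, at side (210,195) and scene (304,238). It is clear of the housing, and both turned bars lie along the rim.

```bash
python3 -c "
from cell import robot; print(robot.sign_off())"
```

```text
the job is handed in; nothing more can be done
None
```

The job is handed in after about 29 s of the 64 s. Both loose screws are home, and the key stands upright on the bench, released and clear of the housing.

- **Order of turning:** I took the right-hand loose screw at (640, 129) to about half-way; the wrist image showed 46°, or 0.80 rad. I then took the opposite screw at (484, 162) home, and went back to finish the first. All turning was clockwise and done with the key.
- **Last bar checks:** Home is a bar at 77.9°, worked out from the axis I measured on the cover. The screw at (484, 162) reads about 77.7° by hand from the picture and 78.3° from the mask. The screw at (640, 129) reads 78.7° by hand and 78.3° from the mask. Both are within about 1° of home.
- **Correction on the second screw:** It first measured about 2° short of home, so I set the key on it again and turned it the rest of the way before returning to the first.
- **Where the checks disagreed:** The mask-based angles on the two screws that were already tight were spoiled by shadow, so I read those bars' edges by eye to set the axis. My estimates of the cover's centre from different cameras differed by 1–2 mm, well inside the key's ±8 mm of play.
- **Key and contact:** The key is at about (640, -91), roughly 125 mm from the housing edge. I let go at light contact, about +3 N. The largest force reading at the checks was about 3 N, and the pictures showed no sign of the key slipping in the grip.

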